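# Snap the light bar into its spring-clip holder on the carrom board

## Robot

A 6-joint arm with a two-finger parallel gripper is mounted at the origin on the work surface. World frame = base frame: x ahead of the robot, y to its left, z up, the work surface at z = 0. Lengths are in m, angles in rad, forces in N, time in s.
With the tool pointing down it reaches from about 0.35 to 0.975 m from the base axis. Payload 4.9 kg.
Tool frame: the origin (TCP) lies midway between the tips of the shut fingers; the grasp point (between the pads) lies 19 mm behind it; z points along the fingers, y is the direction in which the jaws open and shut (so a half turn about z gives the same grasp; the last joint's range is limited). The gripper opens to 85 mm and grips with 20 to 120 N. Pads are 22 mm wide; open, the fingers measure 114 mm over their backs; the gripper's body (76 mm by 85 mm) begins 54 mm behind the grasp point. The pads swing forward as they close: fully open they stand 13 mm farther back than shut.
Start: joints at [-0.119, 0.053, 1.613, -0, 1.476, -0.119], TCP at [0.625, 0, 0.2] pointing down, gripper open.
Joint ranges: [-3.01, 3.01], [-1.01, 2.22], [0.06, 2.58], [-1.02, 4.17], [0.09, 2.62], [-3.14, 3.14]. Speed limits (rad/s): [2.57, 2.57, 3.14, 3.14, 3.14, 3.14].

## Interface

Orientations are given as a rotation vector (axis times angle).
In Python, from station import ctrl gives the robot as it stands.
- The arm moves only by the tool apply_moves, never from a script. Its argument "rows" is a list of rows, each a list of 6 numbers: the shift along the tool's x, y, z in cm, then the turn, a rotation vector about the tool's x, y, z in units of 5 degrees (1.0 is 5 degrees). In form: [[x, y, z, rx, ry, rz], ...]. A call has 1 to 20 rows; each row is the pose to reach, as a shift and turn from the pose measured when the call began, along the tool's axes at that moment; what a row does not reach only later rows make up. A row lasts 1/10 s, in which the tool goes at most 50 mm and 8.59 degrees, less where a joint would pass 70% of its speed; a pose out of reach is approached as far as the arm can. A call with a gripper value outside its range is refused whole. "grip" is the closure, from 0 (fully open) to 1 (shut), set as the call begins (left out, the last holds). The fingers move at their own pace and stop on an object; "squeeze" is the grip in N (left out, the last holds). Time passes only in rows, so rows that repeat a pose let the fingers close. It gives the time, the measured TCP pose, the force and the opening at its end, in the units of the state.
- ctrl.get_obs(): the state, without advancing time (a new reading comes with each control period).
- ctrl.get_image(name): name is "scene" or "side" or "wrist"; returns a dict with "color" (400x640x3 uint8, blue, green, red), "mtx" (3x3 intrinsics, pixels), "rvec" (rotation vector, rad) and "tvec" (3), from world to camera coordinates, as OpenCV has them. Camera axes: x right, y down, z forward; pixel columns grow to the right and rows downward; lengths in m; the calibration is good to about 2 mm. A picture is of the moment at which its call begins. There is no depth.
- ctrl.finish_job(): hands the job in, once; it reports no verdict.
The state is a dict: "t": time; "q": joint angles; "dq": joint speeds; "effort": joint torques, N m; "tool_pos": TCP position; "tool_rot": TCP orientation; "contact_force": force on the tool from outside, world axes, zero at the start; "wrist_torque": the same for the moment, N m; "opening": finger opening in m.
Only numpy, scipy, OpenCV 4.12 (cv2) and the standard library are available. Lean on these libraries where they do the work, as an engineer would, in place of code of your own. Each camera call takes 0.05 s, during which the arm holds its last target.

## Task

Pick up the loose rechargeable light bar and press it, level and centred, straight down between the two spring clips of the holder until both its ends have snapped under the clips and it lies fully home on the seat pads, then let go. Press gently, feeling for the snap and stopping on the seat: a push of more than 20 N on the holder bends it. Leave everything else on the board and table where it is.

Things in the scene. Friction and masses are not known exactly. Their poses are not given: they have to be found in the camera images.
- light_bar: Loose aluminium light bar, 140 mm long (own x), 24 wide (y), 30 high (z), 0.09 to 0.16 kg, white strip on top, black end caps. Origin: centre of underside. Starts flat on the board, strip up, and goes into the holder that way up, either way round. Chamfered ends: from below the end face recedes 4 mm over the lowest 8 mm (lead-in), above 4 mm over the top 2.3 mm (catch).
- holder: Fixed holder: steel base 200 x 70 x 8 mm, long side along own x; origin: centre of its underside, on the board, z up. Two rods at x +-36 mm carry a 26 mm wide crossbar along x with a spring clip standing up at each end and two rubber seat pads (12 mm long, at x +-54 mm; they give 1 mm per 18 N). The bar goes between the clips onto the pads, centred, its x along the holder's x.
- seat_mid (a point): Point of the holder 52 mm straight above its origin: MIDDLE of the range of the pad tops' height, not their true height. The crossbar with pads and clips is clamped 13 mm lower to 13 mm higher, differently each time and not measured; find the seat by feel. The crossbar's top is 14 mm under the pad tops, so fingertips have room between the pads (x within +-48 mm).
- clip_a (a joint): Spring clip at the holder's +x end, 22 mm wide steel: outward push in m, 0 = fully in, stop 0.009; pushes back with 1 N plus 0.7 N per mm. Clips flare at the top: 149 mm apart at the lips (46 mm above the pad tops), 133 mm at the noses (30 mm above), wider below.
- clip_b (a joint): The same clip at the -x end, outward is -x. Going in, the bar first touches the flares 29 mm above home, spreads each clip 3.5 mm in the next 7 mm (5 to 12 N of push in all), slides at 1 to 5 N for 20 mm, then in the last 2 mm the clips snap over its upper chamfers, pull it down with up to 5 N, and the pads stop it. Over 20 N on the holder is too much.
- bottle: Bystander, stands outside the board's frame: empty clear pump dispenser bottle, 64 mm diameter, 192 mm high. Origin: centre of underside.
- glass: Bystander, outside the frame on the other side: steel drinking glass, 72 mm across the rim, 110 mm high. Origin: centre of underside.
- coaster: Bystander: round bamboo coaster, 96 mm across, 7 mm thick. Origin: centre of underside.
- tin: Bystander: small round tin, 60 mm across, 34 mm high. Origin: centre of underside.
- striker: Bystander: black acrylic striker disc, 41 mm across, 13 mm thick. Origin: centre of underside.
- man_a: Bystander: pale wooden carrom man, 31 mm disc, 8 mm thick. Origin: centre of underside.
- man_b: Bystander: dark wooden carrom man, 31 mm disc, 8 mm thick. Origin: centre of underside.
Things that resemble listed ones, but are neither listed nor needed, are in the scene too. Of the things that look like the light_bar, the larger one is meant.

How it is judged:
On the way, in this order (a step that is already met when the one before it is completed fails the run):
1. the light bar is lifted clear of the board (height (world z) of light_bar above 0.025 m), for 0.1 s.
2. the bar's ends spread both clips at once, each by more than 1 mm (value of joint each of clip_a, clip_b above 0.001 m and horizontal distance between light_bar and holder below 0.015 m), for 0.05 s.
At the end, for the whole second after the job is handed in: Bar at rest, strip up, snapped between the clips: centre within 6 mm of the holder's centre seen from above, underside 37 to 66 mm above the holder's underside, level and parallel to its x axis within 0.05 rad, each clip back within 1.2 mm of fully in (horizontal distance between light_bar and holder below 0.006 m and z of light_bar in the frame of holder between 0.037 and 0.066 m and angle between the x axis of light_bar and the x axis of holder, either way round below 0.05 rad and angle between light_bar's own z axis and vertical below 0.05 rad and value of joint each of clip_a, clip_b below 0.0012 m and linear speed of light_bar below 0.01 m/s); the robot touches nothing.
It fails at once if the holder is loaded with more than 20 N (contact force between holder and anything else above 20 N).
It fails at once if a bystander (bottle, glass, coaster, tin, striker or carrom man) is moved more than 15 mm (distance of any of bottle, glass, coaster, tin, striker, man_a, man_b from where it was at the start of the episode above 0.015 m).
It also fails if it takes over 69 s, if anything falls off the work surface, if the arm or the gripper's body presses on something with over 40 N, if the wrist force passes 120 N, or if a joint passes its speed limit or range.

## Working session

There is one attempt and no reset: what is moved stays moved. The work goes in short steps, Python scripts to look and compute and a tool call to move; the robot and the scene stay as the last step left them, time stands still between calls to the robot, and variables do not carry over. Pictures are saved under pics/ and viewed, and the job is handed in when it is done.

Besides the shell and the picture viewer there is one more tool, called after "Emit:" in YAML: its name, and indented under it one key for each argument. apply_moves: Moves the arm, as the interface text tells. Its arguments: {"type":"object","properties":{"rows":{"type":"array","items":{"type":"array","items":{"type":"number"}}},"grip":{"type":"number"},"squeeze":{"type":"number"}},"required":["rows"]}

```bash
mkdir -p pics; ls
python3 - <<'E'
from station import ctrl
import cv2
for n in ["scene","side","wrist"]:
    im=ctrl.get_image(n); cv2.imwrite(f"pics/{n}0.png",im["color"])
    print(n,im["mtx"].tolist(),im["rvec"],im["tvec"])
print(ctrl.get_obs())
E
```

```text
pics
scene [[474.3929084293021, 0.0, 315.19041925163606], [0.0, 474.3929084293021, 193.82495253012502], [0.0, 0.0, 1.0]] [ 0.84469365  2.54781509 -1.07890118] [ 0.48031439 -0.20432977  1.58557275]
side [[458.3095494790142, 0.0, 315.07640453970197], [0.0, 458.3095494790142, 202.25831941527426], [0.0, 0.0, 1.0]] [ 2.36954201 -0.34795507  0.14495155] [-0.55056215  0.16914801  1.43748622]
wrist [[287.4567371697053, 0.0, 320.2894446498892], [0.0, 287.4567371697053, 196.9844740451962], [0.0, 0.0, 1.0]] [-2.85787996e+00 -2.61622892e-04  3.13011636e-03] [-0.62365425 -0.03825166  0.37972885]
{'t': 0.15, 'q': array([-1.19019678e-01,  5.31602706e-02,  1.61401153e+00,  1.87657960e-05,
        1.47603225e+00, -1.19002659e-01]), 'dq': array([ 7.89561205e-04,  1.08017637e-05, -3.65238570e-03,  6.46564835e-04,
        1.09834436e-03,  3.49748106e-04]), 'effort': array([ 5.10442842e-04, -3.94241810e+01, -3.70721948e+01, -1.15854355e-04,
        4.61802789e-03,  5.00508997e-05]), 'tool_pos': array([6.24442222e-01, 6.06614408e-05, 1.99353687e-01]), 'tool_rot': array([-2.22055826e+00, -2.22051650e+00,  1.54094820e-03]), 'contact_force': array([-0.38215859,  0.28653744, -0.79523552]), 'wrist_torque': array([-0.02102035,  0.04610336, -0.01420504]), 'opening': 0.08505123719970618}
```

View pics/scene0.png

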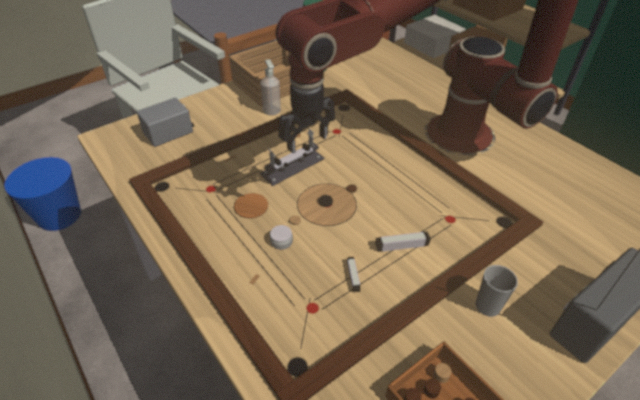

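View pics/side0.png

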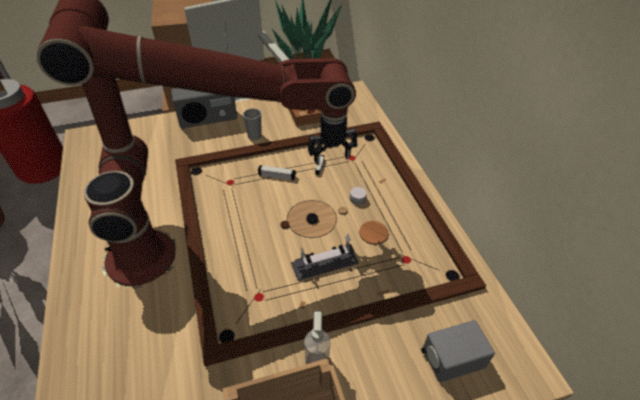

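View pics/wrist0.png

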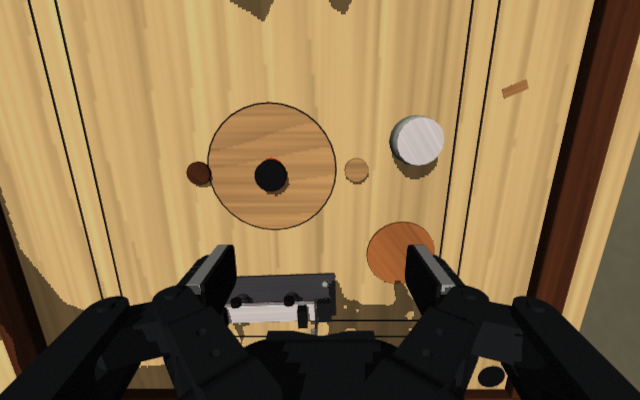

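Candidates for the light bar: the larger bar at scene (402,241) / side (277,173), and the smaller one at scene (353,273) / side (320,163). The larger one fits. I'll check it in crops.

```bash
cat > h.py <<'E'
import numpy as np, cv2
from station import ctrl
def crop(im,x0,y0,x1,y1,s,name):
    c=cv2.resize(im["color"][y0:y1,x0:x1],None,fx=s,fy=s,interpolation=cv2.INTER_CUBIC); cv2.imwrite("pics/"+name,c)
def ray(im,p):
    R=cv2.Rodrigues(im["rvec"])[0]; t=np.array(im["tvec"]).ravel()
    d=R.T@np.linalg.inv(im["mtx"])@np.array([p[0],p[1],1.]); return -R.T@t,d/np.linalg.norm(d)
def onz(im,p,z):
    c,d=ray(im,p); return c+d*(z-c[2])/d[2]
def tri(*ips):
    A=np.zeros((3,3));b=np.zeros(3)
    for im,p in ips:
        c,d=ray(im,p);M=np.eye(3)-np.outer(d,d);A+=M;b+=M@c
    x=np.linalg.solve(A,b); return x
def proj(im,P):
    return cv2.projectPoints(np.array(P,float).reshape(-1,3),np.array(im["rvec"]),np.array(im["tvec"]),im["mtx"],None)[0].reshape(-1,2)
E
python3 - <<'E'
from h import *
import pickle
ims={n:ctrl.get_image(n) for n in ["scene","side","wrist"]}
pickle.dump(ims,open("ims0.pkl","wb"))
s,d,w=ims["scene"],ims["side"],ims["wrist"]
crop(s,340,210,460,300,6,"c1.png")
crop(d,240,140,360,230,6,"c2.png")
crop(s,250,120,350,190,7,"c3.png")
crop(d,280,220,380,290,7,"c4.png")
E
```

```text
(no output)
```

View pics/c1.png

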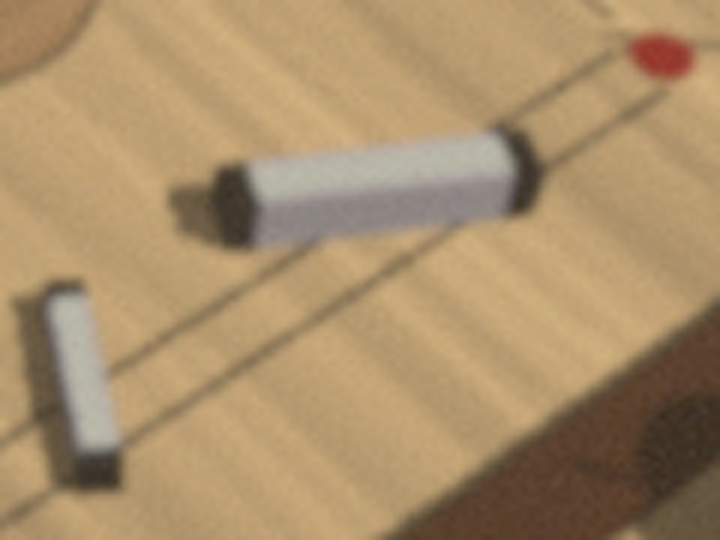

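View pics/c2.png

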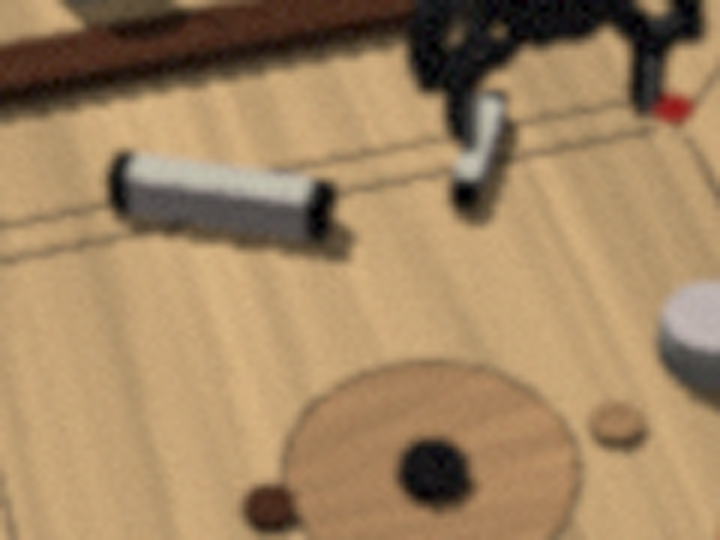

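View pics/c3.png

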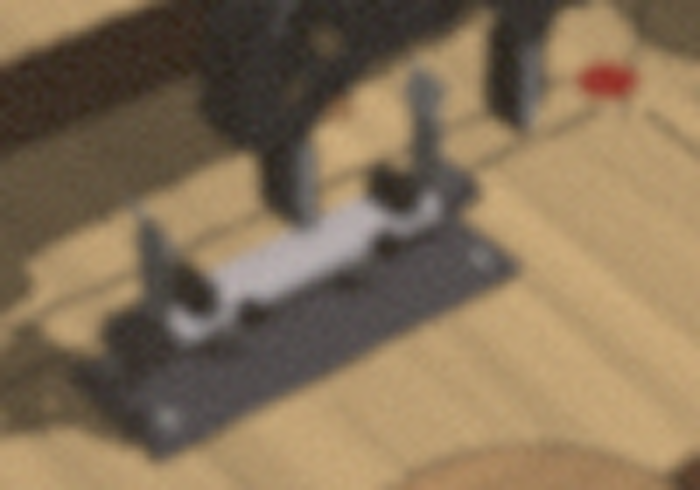

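View pics/c4.png

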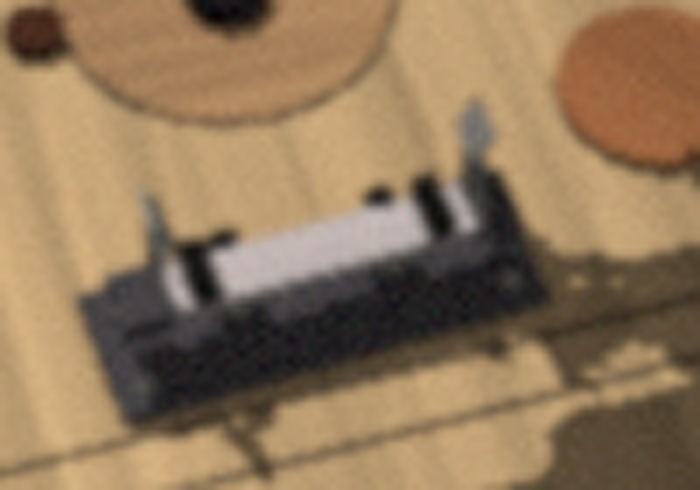

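Run:
```python
from h import *
import pickle
ims=pickle.load(open("ims0.pkl","rb")); s,d=ims["scene"],ims["side"]
S=lambda x,y,o,k:(o[0]+(x+.5)/k-.5,o[1]+(y+.5)/k-.5)
B=[((248,163),(308,203)),((500,132),(128,180)),((258,205),(310,180)),((515,168),(133,155))]
P=np.array([tri((s,S(*a,(340,210),6)),(d,S(*b,(240,140),6))) for a,b in B]);print(P,P.mean(0))
v=P[1]+P[3]-P[0]-P[2];print("len",np.linalg.norm(v)/2,"ang",np.degrees(np.arctan2(v[1],v[0])))
H=[((520,265),(80,298)),((158,450),(500,168)),((80,370),(545,290)),((470,185),(130,410))]
P=np.array([tri((s,S(*a,(250,120),7)),(d,S(*b,(280,220),7))) for a,b in H]);print(P,P.mean(0))
v=P[1]+P[2]-P[0]-P[3];print("len",np.linalg.norm(v)/2,"ang",np.degrees(np.arctan2(v[1],v[0])))
print("board spots", tri((s,(211,188)),(d,(406,259))),tri((s,(450,219)),(d,(230,182))))
# clip lips
print(tri((s,S(135,205,(250,120),7)),(d,S(475,102,(280,220),7))),tri((s,S(425,68,(250,120),7)),(d,S(150,197,(280,220),7))))
```

```text
[[0.54221394 0.20077747 0.03049637]
 [0.44280224 0.25239788 0.02990955]
 [0.55088497 0.22022301 0.02859069]
 [0.45150001 0.2713776  0.03068958]] [0.49685029 0.23619399 0.02992155]
len 0.11189850385231118 ang 152.66169079736798
[[ 0.44712451 -0.16114106  0.00610318]
 [ 0.64699405 -0.15009465  0.01238845]
 [ 0.6440885  -0.21680448  0.00801038]
 [ 0.44352329 -0.22006905  0.00943097]] [ 0.54543258 -0.18702731  0.00898325]
len 0.20035996142084028 ang 2.046799229268566
board spots [ 0.79437294 -0.25033011  0.00311229] [0.32635109 0.24966583 0.00107077]
[ 0.62199136 -0.18539794  0.10891922] [ 0.47393649 -0.19256214  0.10784106]
```

Emit:
apply_moves:
  rows:
    - [2,-1,0,0,0,-1]
    - [4,-2,0,0,0,-2]
    - [6,-3.2,0,0,0,-3.2]
    - [8,-4.3,0,0,0,-4.3]
    - [10,-5.4,0,0,0,-5.4]
    - [12,-6.5,0,0,0,-6.5]
    - [14,-7.6,0,0,0,-7.6]
    - [16,-8.6,0,0,0,-8.6]
    - [18,-9.7,0,0,0,-9.7]
    - [20,-10.8,0,0,0,-10.8]
    - [22,-11.8,0,0,0,-11.8]
    - [23.6,-12.7,0,0,0,-12.54]
    - [23.6,-12.7,0,0,0,-12.54]
    - [23.6,-12.7,0,0,0,-12.54]
    - [23.6,-12.7,0,0,0,-12.54]
  grip: 0
  squeeze: 40

```text
t: 1.8
tool_pos: [0.4981, 0.2354, 0.2]
tool_rot: [-0.743, -3.052, 0.001]
contact_force: [-0.1, 0.8, 0.6]
opening: 0.0857
```

Run:
```python
from h import *
import pickle
im=ctrl.get_image("wrist");pickle.dump(im,open("w1.pkl","wb"));cv2.imwrite("pics/w1.png",im["color"])
s=ctrl.get_image("scene"); d=ctrl.get_image("side");pickle.dump((s,d),open("sd1.pkl","wb"))
crop(s,250,120,350,190,7,"s1.png");crop(d,280,220,380,290,7,"d1.png")
o=ctrl.get_obs();print(o["t"],o["tool_pos"],o["contact_force"],o["q"])
R=cv2.Rodrigues(o["tool_rot"])[0];print(R.round(3)); print(R.T@(ray(im,(0,0))[0]-o["tool_pos"]))
```

```text
1.95 [0.49813277 0.23536266 0.19995557] [-0.29536463  0.23026373  0.70169208] [ 3.06220850e-01 -1.23592232e-01  1.78532785e+00  1.54130889e-04
  1.48053973e+00 -7.86659097e-01]
[[-0.888  0.46  -0.001]
 [ 0.46   0.888 -0.   ]
 [ 0.001 -0.    -1.   ]]
[ 0.07068262 -0.00158276 -0.17470897]
```

View pics/w1.png

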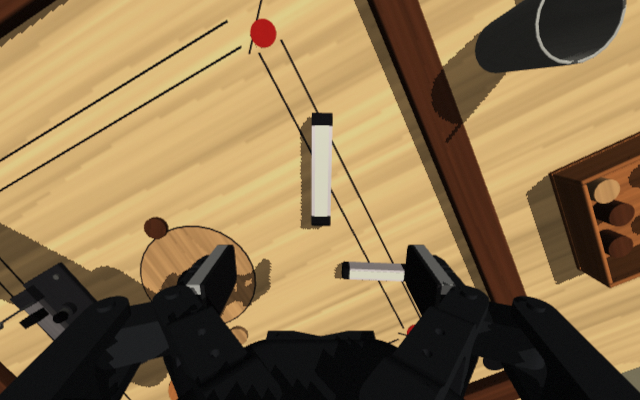

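View pics/s1.png

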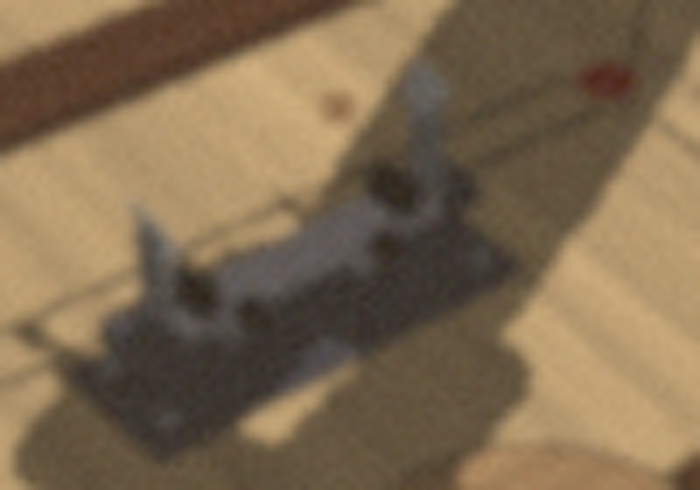

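View pics/d1.png

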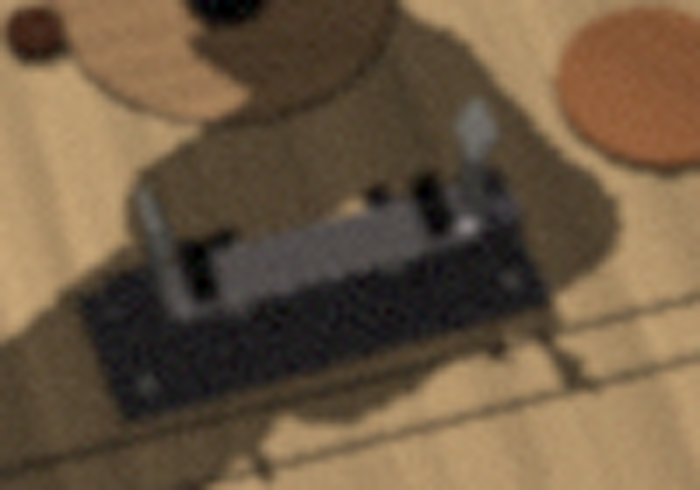

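Run:
```python
from h import *
import pickle
im=pickle.load(open("w1.pkl","rb")); crop(im,280,100,360,240,4,"w1c.png")
```

```text
(no output)
```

View pics/w1c.png

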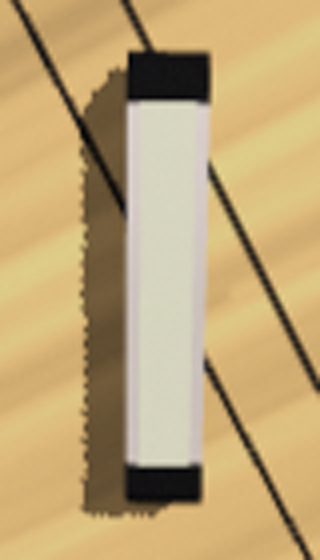

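Run:
```python
from h import *
import pickle
im=pickle.load(open("w1.pkl","rb"))
S=lambda x,y:(280+(x+.5)/4-.5,100+(y+.5)/4-.5)
P=np.array([onz(im,S(*p),.030) for p in [(128,100),(208,100),(202,466),(127,466)]])
print(P,P.mean(0)); v=P[0]+P[1]-P[2]-P[3];print(np.linalg.norm(v)/2,np.degrees(np.arctan2(v[1],v[0])), np.linalg.norm(P[0]-P[1]),np.linalg.norm(P[2]-P[3]))
c=P.mean(0);o=ctrl.get_obs();R=cv2.Rodrigues(o["tool_rot"])[0]
print("tool-frame offset",R.T@(c-o["tool_pos"]),"tool x ang",np.degrees(np.arctan2(R[1,0],R[0,0])))
# full end positions top
for p in [(168,52),(165,502)]: print(onz(im,S(*p),.0277))
print(0.5*(onz(im,S(168,52),.0277)+onz(im,S(165,502),.008)))
```

```text
[[0.44126827 0.25153168 0.03      ]
 [0.45197281 0.27219701 0.03      ]
 [0.55207963 0.21959176 0.03      ]
 [0.54109976 0.19838518 0.03      ]] [0.49660512 0.23542641 0.03      ]
0.11309151560264885 152.12465558217258 0.023273224609969397 0.023880462297773252
tool-frame offset [ 0.00128523 -0.00058255  0.16995659] tool x ang 152.61660319049975
[0.43471493 0.26802244 0.0277    ]
[0.5583972  0.20306355 0.0277    ]
[0.50006546 0.23374295 0.01785   ]
```

Emit:
apply_moves:
  rows:
    - [0.13,-0.06,1,0,0,0.1]
    - [0.13,-0.06,3,0,0,0.1]
    - [0.13,-0.06,5.5,0,0,0.1]
    - [0.13,-0.06,8,0,0,0.1]
    - [0.13,-0.06,10.5,0,0,0.1]
    - [0.13,-0.06,13,0,0,0.1]
    - [0.13,-0.06,15,0,0,0.1]
    - [0.13,-0.06,17,0,0,0.1]
    - [0.13,-0.06,18.3,0,0,0.1]
    - [0.13,-0.06,19,0,0,0.1]
    - [0.13,-0.06,19.4,0,0,0.1]
    - [0.13,-0.06,19.4,0,0,0.1]

```text
t: 3.15
tool_pos: [0.4967, 0.2354, 0.006]
tool_rot: [-0.757, -3.048, 0.0]
contact_force: [-0.2, 0.1, 0.4]
opening: 0.0853
```

Run:
```python
from h import *
im=ctrl.get_image("wrist");cv2.imwrite("pics/w2.png",im["color"])
```

```text
(no output)
```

View pics/w2.png

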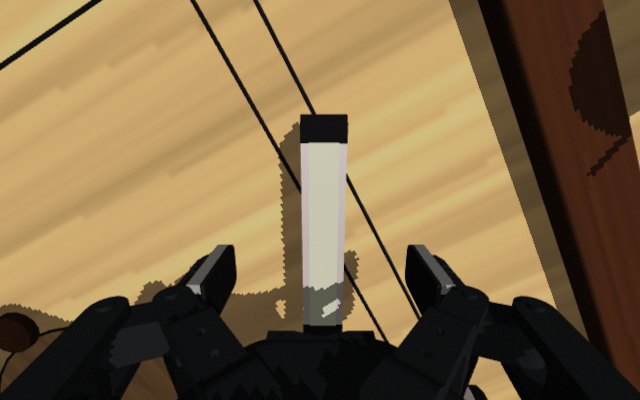

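Emit:
apply_moves:
  rows:
    - [0,0,0,0,0,0]
    - [0,0,0,0,0,0]
    - [0,0,0,0,0,0]
    - [0,0,0,0,0,0]
    - [0,0,0,0,0,0]
    - [0,0,0,0,0,0]
    - [0,0,0,0,0,0]
    - [0,0,0,0,0,0]
    - [0,0,0,0,0,0]
    - [0,0,0,0,0,0]
  grip: 1
  squeeze: 45

```text
t: 4.2
tool_pos: [0.4971, 0.2356, 0.0065]
tool_rot: [0.757, 3.049, 0.001]
contact_force: [-0.1, -0.5, -0.2]
opening: 0.0001
```

Run:
```python
from h import *
im=ctrl.get_image("wrist");cv2.imwrite("pics/w3.png",im["color"])
s=ctrl.get_image("scene");crop(s,340,190,460,280,6,"s3.png")
print(ctrl.get_obs()["opening"])
```

```text
0.00011986550183728164
```

View pics/w3.png

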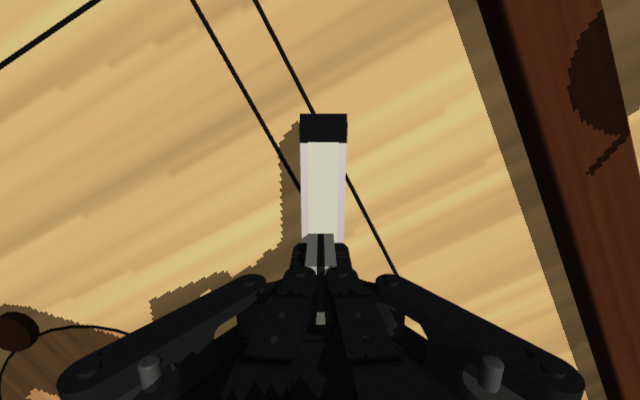

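View pics/s3.png

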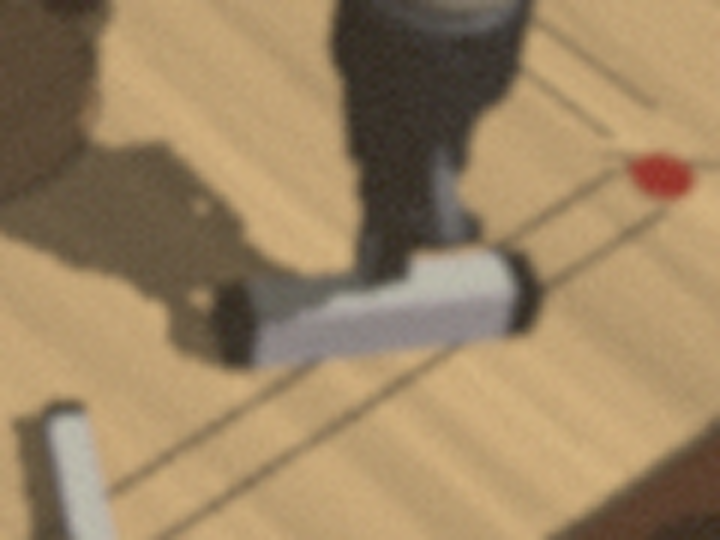

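Run:
```python
from h import *
o=ctrl.get_obs();R=cv2.Rodrigues(o["tool_rot"])[0]
s=ctrl.get_image("scene");d=ctrl.get_image("side");w=ctrl.get_image("wrist")
pts=[o["tool_pos"]+R@np.array([0,0,z]) for z in (0,-.019,-.03,-.05,-.1)]
for n,i in (("s",s),("d",d),("w",w)): print(n,proj(i,pts).round(1).tolist())
for n,i in (("s",s),("d",d)):
    j=dict(i);j["color"]=i["color"].copy()
    for p in proj(i,pts[:1]): cv2.circle(j["color"],tuple(int(round(a)) for a in p),1,(0,255,0),-1)
    x,y=map(int,proj(i,pts[:1])[0]); crop(j,x-40,y-50,x+40,y+25,7,"t_%s.png"%n)
print(o["t"],o["tool_pos"])
```

```text
s [[401.1, 243.4], [402.0, 238.6], [402.6, 235.8], [403.6, 230.5], [406.3, 217.0]]
d [[276.2, 174.1], [275.9, 170.3], [275.8, 168.1], [275.4, 164.0], [274.6, 153.4]]
w [[322.8, 225.9], [323.1, 238.0], [323.3, 246.4], [323.7, 264.7], [325.5, 344.2]]
4.3 [0.49709767 0.23556407 0.00653095]
```

View pics/t_s.png

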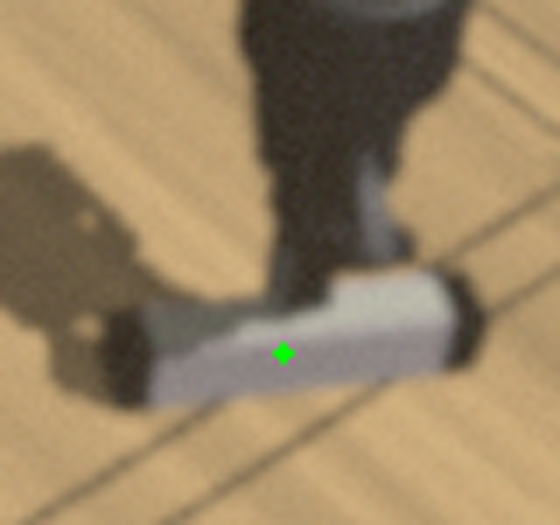

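View pics/t_d.png

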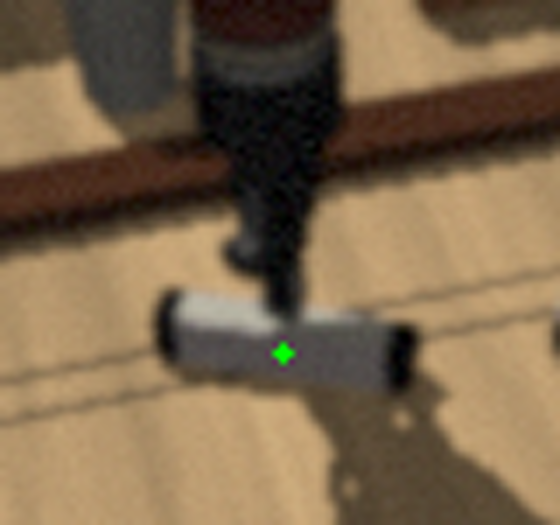

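The fingers shut above the bar: the tips look about 25 mm higher than the reported TCP. I'll lift clear and measure the real tip position.

Emit:
apply_moves:
  rows:
    - [0,0,-1,0,0,0]
    - [0,0,-3,0,0,0]
    - [0,0,-6,0,0,0]
    - [0,0,-8,0,0,0]
    - [0,0,-9,0,0,0]
    - [0,0,-9,0,0,0]

```text
t: 5.05
tool_pos: [0.4984, 0.236, 0.0988]
tool_rot: [0.756, 3.046, 0.004]
contact_force: [0.9, -0.3, -0.2]
opening: -0.0002
```

Run:
```python
from h import *
import pickle
o=ctrl.get_obs();R=cv2.Rodrigues(o["tool_rot"])[0]
s=ctrl.get_image("scene");d=ctrl.get_image("side");w=ctrl.get_image("wrist")
pickle.dump((s,d,w,o),open("tip.pkl","wb"))
P=o["tool_pos"]
c=[]
for n,i in (("s",s),("d",d)):
    q=proj(i,[P])[0];j=dict(i);j["color"]=i["color"].copy();x,y=map(int,q)
    c.append((x-30,y-45)); 
    cr=cv2.resize(i["color"][y-45:y+20,x-30:x+30],None,fx=8,fy=8,interpolation=cv2.INTER_CUBIC)
    u=((q-np.array([x-30,y-45])+.5)*8-.5).astype(int);cv2.circle(cr,tuple(u.tolist()),3,(0,255,0),-1)
    cv2.imwrite("pics/u_%s.png"%n,cr); print(n,q,(x-30,y-45))
crop(w,260,180,390,330,5,"u_w.png");cv2.imwrite("pics/w4.png",w["color"])
print(o["tool_pos"],proj(w,[P,P+R@[.011,0,-.02],P+R@[.011,0,0]]))
a=np.hstack([cv2.imread("pics/u_s.png"),]);
```

```text
s [405.6272432  219.45905856] (375, 174)
d [275.0904255 154.9276893] (245, 109)
[0.49840584 0.23600514 0.09884155] [[325.04426286 229.53393311]
 [325.56108514 225.08428359]
 [325.12019118 213.3782384 ]]
```

View pics/u_s.png

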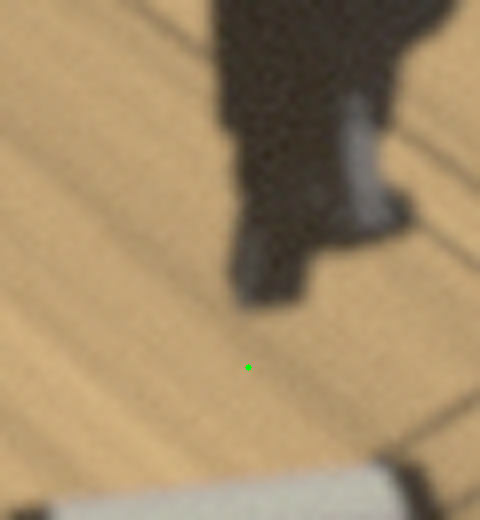

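View pics/u_d.png

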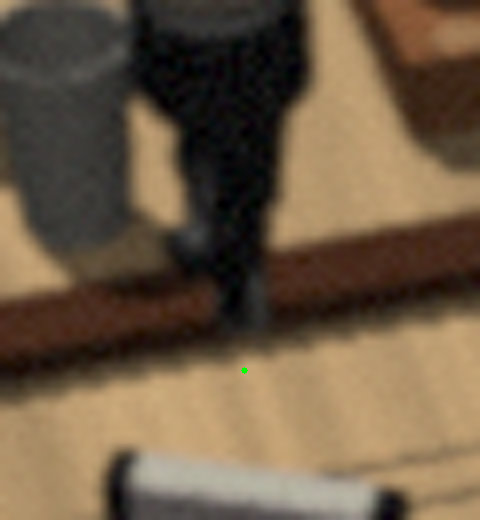

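View pics/u_w.png

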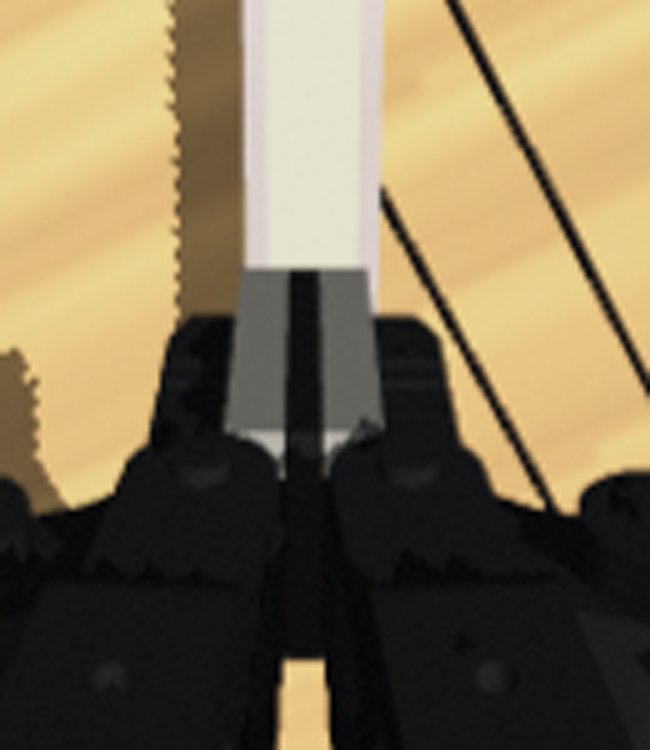

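Run:
```python
from h import *
import pickle
s,d,w,o=pickle.load(open("tip.pkl","rb"));R=cv2.Rodrigues(o["tool_rot"])[0];P=o["tool_pos"]
S=lambda x,y,of:(of[0]+(x+.5)/8-.5,of[1]+(y+.5)/8-.5)
T=tri((s,S(268,303,(375,174))),(d,S(243,326,(245,109)))); print(T,R.T@(T-P))
for z in (-.02,-.025,-.03,-.035,-.04): print(z,proj(w,[P+R@[.011,0,z]]),(proj(s,[P+R@[0,0,z]])-[375,174])*8,(proj(d,[P+R@[0,0,z]])-[245,109])*8)
print("observed wrist tip row",180+267/5)
```

```text
[0.49771236 0.23594566 0.12593468] [ 0.00050649 -0.00028998 -0.02709579]
-0.02 [[325.56108514 225.08428359]] [[254.02602914 318.63622072]] [[237.90191692 332.8591957 ]]
-0.025 [[325.68807568 228.45597168]] [[256.31199576 307.20744585]] [[237.18848043 324.11982576]]
-0.03 [[325.82303572 232.03925588]] [[258.61178703 295.70955416]] [[236.47177369 315.34039631]]
-0.035 [[325.96673979 235.85470009]] [[260.92552872 284.14191679]] [[235.75177417 306.52063128]]
-0.04 [[326.12006612 239.92562206]] [[263.25334817 272.50389717]] [[235.02845911 297.66025206]]
observed wrist tip row 233.4
```

Reported TCP is about 27 mm beyond the real fingertips, going by scene/side triangulation. The wrist view agrees, and so does the missed grasp. I'll allow for that offset from here on.

Run:
```python
from h import *
o=ctrl.get_obs();R=cv2.Rodrigues(o["tool_rot"])[0]
print(o["t"],o["tool_pos"],R.T@(np.array([.4966,.2354,-.024])-o["tool_pos"]),R.round(4).tolist(),np.degrees(np.arctan2(R[1,0],R[0,0])))
```

```text
5.2 [0.4961387  0.23523301 0.09516682] [-0.00050615  0.0005156   0.11916564] [[-0.8838, 0.4678, -0.0019], [0.4678, 0.8838, -0.0004], [0.0015, -0.0013, -1.0]] 152.11015316181164
```

Emit:
apply_moves:
  rows:
    - [0,0,0,0,0,0]
    - [0,0,0,0,0,0]
    - [0,0,0,0,0,0]
    - [0,0,0,0,0,0]
    - [0,0,0,0,0,0]
    - [-0.05,0.05,1,0,0,0]
    - [-0.05,0.05,3,0,0,0]
    - [-0.05,0.05,5,0,0,0]
    - [-0.05,0.05,7,0,0,0]
    - [-0.05,0.05,9,0,0,0]
    - [-0.05,0.05,10.3,0,0,0]
    - [-0.05,0.05,11.2,0,0,0]
    - [-0.05,0.05,11.6,0,0,0]
    - [-0.05,0.05,11.9,0,0,0]
    - [-0.05,0.05,11.9,0,0,0]
  grip: 0

```text
t: 6.7
tool_pos: [0.497, 0.2355, -0.0235]
tool_rot: [-0.757, -3.048, 0.001]
contact_force: [0.2, -0.0, 0.3]
opening: 0.0855
```

Emit:
apply_moves:
  rows:
    - [0,0,0,0,0,0]
    - [0,0,0,0,0,0]
    - [0,0,0,0,0,0]
    - [0,0,0,0,0,0]
    - [0,0,0,0,0,0]
    - [0,0,0,0,0,0]
    - [0,0,0,0,0,0]
    - [0,0,0,0,0,0]
  grip: 1
  squeeze: 45

```text
t: 7.5
tool_pos: [0.4974, 0.2357, -0.023]
tool_rot: [-0.757, -3.049, 0.0]
contact_force: [-0.6, 0.3, 3.5]
opening: 0.0231
```

Run:
```python
from h import *
im=ctrl.get_image("wrist");cv2.imwrite("pics/w5.png",im["color"])
s=ctrl.get_image("scene");crop(s,360,190,440,270,7,"s5.png")
o=ctrl.get_obs();print(o["opening"],o["tool_pos"],o["contact_force"])
```

```text
0.023169993304940763 [ 0.49742326  0.23567017 -0.02303211] [0.49325164 0.68955843 3.79622128]
```

View pics/w5.png

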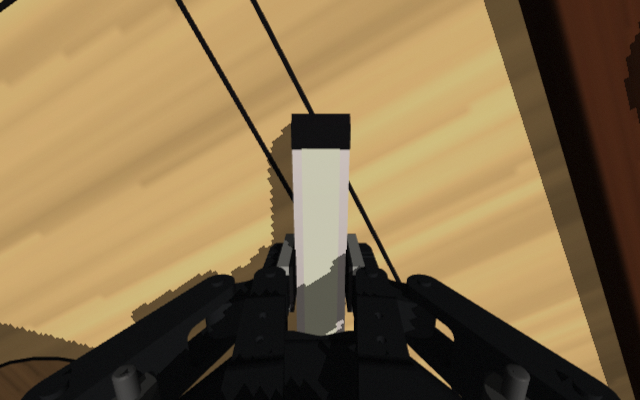

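View pics/s5.png

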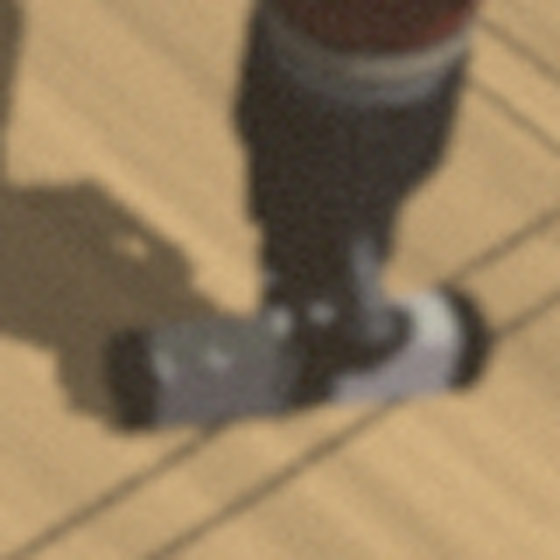

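Emit:
apply_moves:
  rows:
    - [0,0,-0.3,0,0,0]
    - [0,0,-1,0,0,0]
    - [0,0,-2,0,0,0]
    - [0,0,-4,0,0,0]
    - [0,0,-6,0,0,0]
    - [0,0,-9,0,0,0]
    - [0,0,-12,0,0,0]
    - [0,0,-14.5,0,0,0]
    - [0,0,-16.5,0,0,0]
    - [0,0,-17.3,0,0,0]
    - [0,0,-17.3,0,0,0]
    - [0,0,-17.3,0,0,0]

```text
t: 8.8
tool_pos: [0.4968, 0.2354, 0.1489]
tool_rot: [-0.757, -3.047, 0.001]
contact_force: [1.1, -0.2, -1.1]
opening: 0.0229
```

Run:
```python
from h import *
import pickle
im=ctrl.get_image("wrist");cv2.imwrite("pics/w6.png",im["color"]);pickle.dump((im,ctrl.get_obs()),open("w6.pkl","wb"))
o=ctrl.get_obs();print(o["t"],o["opening"],o["tool_pos"],o["contact_force"],o["wrist_torque"],o["q"])
R=cv2.Rodrigues(o["tool_rot"])[0]
ims=pickle.load(open("ims0.pkl","rb"))
print("bottle",onz(ims["side"],(317,358),0),onz(ims["scene"],(271,112),0))
# move to above holder at holder (0.5455,-0.187), ang 2.05, tool y along +92 => tool x dir along 2.05 or 182.05
import scipy.spatial.transform as T
for a in (182.05,2.05):
    c,s=np.cos(np.radians(a)),np.sin(np.radians(a))
    Rt=np.array([[c,s,0],[s,-c,0],[0,0,-1]])
    print(R.T@(np.array([.5455,-.187,.15])-o["tool_pos"]),np.degrees(T.Rotation.from_matrix(R.T@Rt).as_rotvec())/5)
crop(im,270,90,370,350,3,"w6c.png")
```

```text
8.85 0.022797642453263007 [0.49648337 0.23533622 0.14828296] [ 0.37702679  0.11567366 -1.5744547 ] [ 0.00373081  0.01561381 -0.00867613] [ 3.07065060e-01 -8.76197859e-02  1.83951235e+00  1.96740185e-04
  1.39286615e+00 -7.76975866e-01]
bottle [ 0.43619039 -0.47709243  0.        ] [ 4.38455977e-01 -4.75627861e-01  1.11022302e-16]
[-0.24088431 -0.35035102 -0.00154162] [-0.01669911 -0.03275374 -5.9882035 ]
[-0.24088431 -0.35035102 -0.00154162] [-4.38948597e-02  2.23792851e-02  3.00117587e+01]
```

View pics/w6c.png

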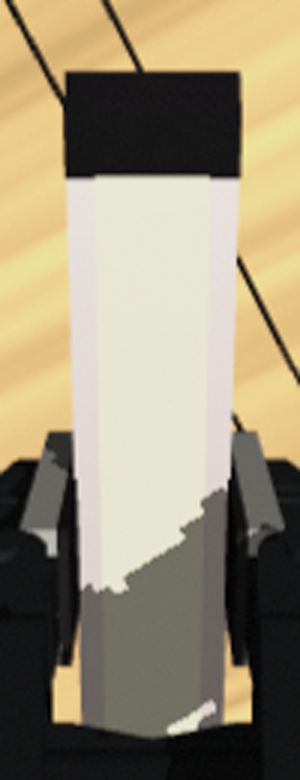

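Emit:
apply_moves:
  rows:
    - [-0.6,-0.9,0,0,0,-0.15]
    - [-1.7,-2.5,0,0,0,-0.4]
    - [-3.2,-4.7,0,0,0,-0.8]
    - [-4.9,-7.1,0,0,0,-1.2]
    - [-6.6,-9.6,0,0,0,-1.65]
    - [-8.3,-12.1,0,0,0,-2.1]
    - [-10,-14.6,0,0,0,-2.5]
    - [-11.7,-17,0,0,0,-2.9]
    - [-13.4,-19.5,0,0,0,-3.35]
    - [-15.1,-22,0,0,0,-3.75]
    - [-16.8,-24.4,0,0,0,-4.2]
    - [-18.5,-26.9,0,0,0,-4.6]
    - [-20.2,-29.4,0,0,0,-5]
    - [-21.7,-31.6,0,0,0,-5.4]
    - [-22.9,-33.3,0,0,0,-5.7]
    - [-23.7,-34.4,0,0,0,-5.9]
    - [-24.1,-35,-0.1,0,0,-6]
    - [-24.1,-35,-0.1,0,0,-6]
    - [-24.1,-35,-0.1,0,0,-6]

```text
t: 10.75
tool_pos: [0.5454, -0.1861, 0.1487]
tool_rot: [0.058, -3.137, -0.0]
contact_force: [-0.1, 0.7, -1.8]
opening: 0.0231
```

Run:
```python
from h import *
import pickle
o=ctrl.get_obs()
w=ctrl.get_image("wrist");s=ctrl.get_image("scene");d=ctrl.get_image("side");pickle.dump((s,d,w,o),open("p7.pkl","wb"))
cv2.imwrite("pics/w7.png",w["color"]);crop(s,240,90,350,190,7,"s7.png");crop(d,270,190,380,290,7,"d7.png")
R=cv2.Rodrigues(o["tool_rot"])[0]
print(o["t"],o["opening"],o["tool_pos"],R.round(4).tolist(),o["contact_force"])
```

```text
10.75 0.023057490935516817 [ 0.54539528 -0.18609339  0.1487307 ] [[-0.9993, -0.0368, -0.0042], [-0.0368, 0.9993, 0.0002], [0.0042, 0.0003, -1.0]] [-0.05650144  0.70408154 -1.77250355]
```

View pics/w7.png

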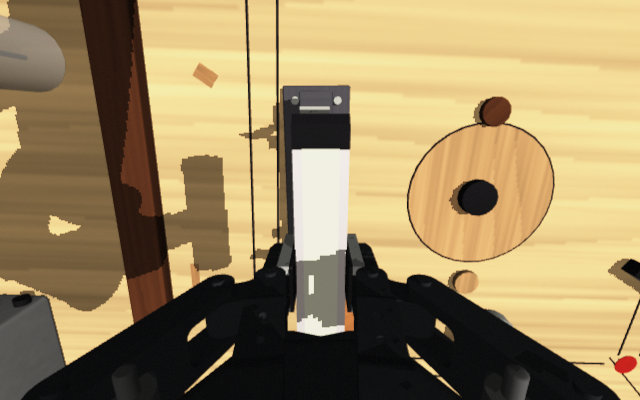

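View pics/s7.png

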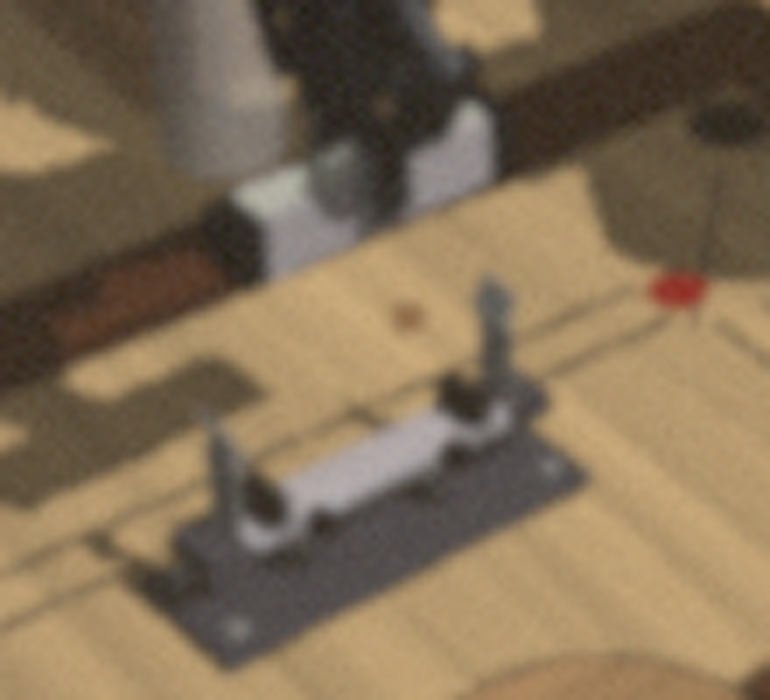

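View pics/d7.png

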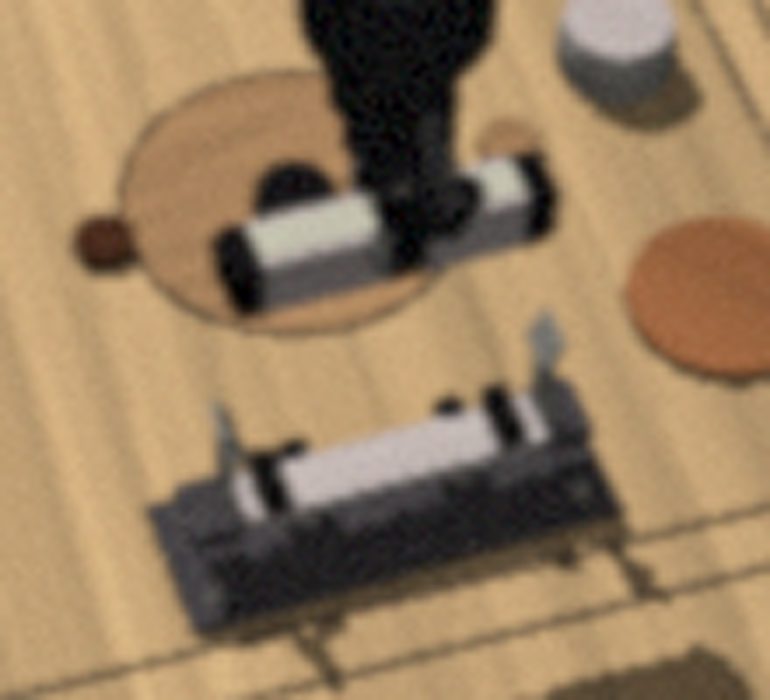

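Run:
```python
from h import *
import pickle
s,d,w,o=pickle.load(open("p7.pkl","rb"));crop(w,265,75,365,165,7,"w7c.png")
```

View pics/w7c.png

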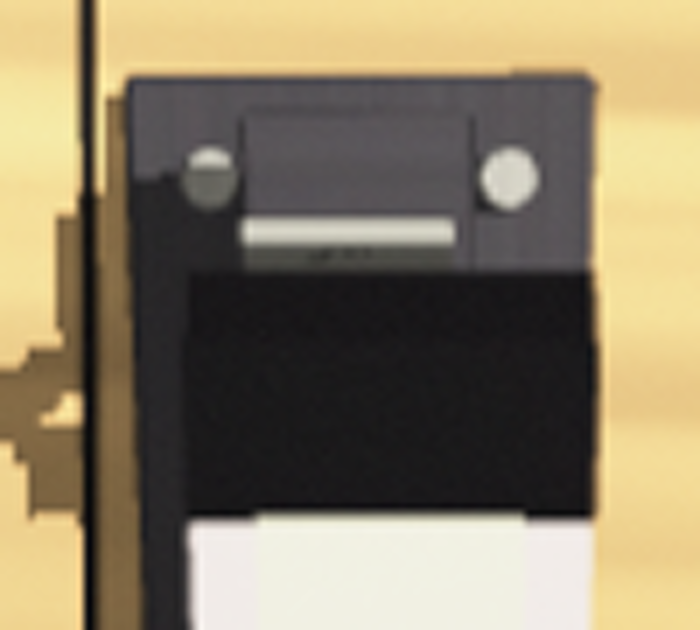

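Run:
```python
from h import *
import pickle
s,d,w,o=pickle.load(open("p7.pkl","rb"))
S=lambda x,y:(265+(x+.5)/7-.5,75+(y+.5)/7-.5)
A,B=onz(w,S(127,77),.008),onz(w,S(593,75),.008);print("base end",A,B,np.linalg.norm(A-B))
for z in (.10,.105,.11,.115): 
  C,D=onz(w,S(240,218),z),onz(w,S(455,218),z);print("lip",z,C,D,np.linalg.norm(C-D))
for z in (.195,.2,.205):
  C,D=onz(w,S(188,520),z),onz(w,S(595,520),z);print("cap/white",z,C,D,np.linalg.norm(C-D),(C+D)/2)
# full image lower part
crop(w,280,140,370,345,3.8,"w7d.png")
```

```text
base end [ 0.44762624 -0.23001231  0.008     ] [ 0.44483959 -0.16162018  0.008     ] 0.0684488736119928
lip 0.1 [ 0.46909952 -0.20651074  0.1       ] [ 0.46826362 -0.18373297  0.1       ] 0.022793106982415594
lip 0.105 [ 0.46922623 -0.20615228  0.105     ] [ 0.46840901 -0.18388354  0.105     ] 0.022283723924024147
lip 0.11 [ 0.46935294 -0.20579381  0.11      ] [ 0.4685544  -0.18403412  0.11      ] 0.02177434086563267
lip 0.115 [ 0.46947966 -0.20543534  0.115     ] [ 0.4686998  -0.18418469  0.115     ] 0.02126495780724122
cap/white 0.195 [ 0.48991602 -0.20270525  0.195     ] [ 0.48896947 -0.17687512  0.195     ] 0.025847464241378137 [ 0.48944275 -0.18979018  0.195     ]
cap/white 0.2 [ 0.48932773 -0.20223005  0.2       ] [ 0.48841794 -0.17740317  0.2       ] 0.024843542610798165 [ 0.48887284 -0.18981661  0.2       ]
cap/white 0.205 [ 0.48873943 -0.20175485  0.205     ] [ 0.48786641 -0.17793122  0.205     ] 0.02383962098021819 [ 0.48830292 -0.18984304  0.205     ]
```

View pics/w7d.png

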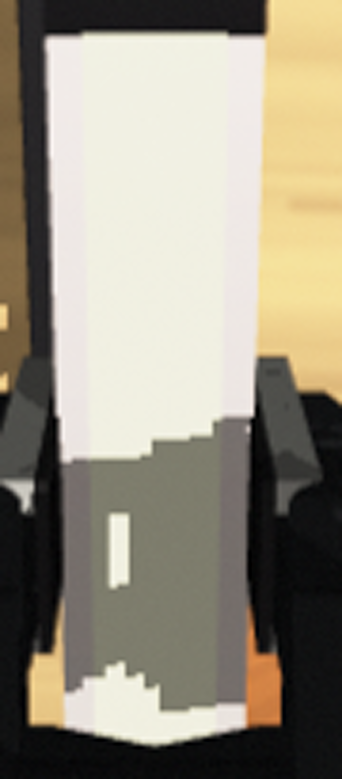

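```bash
cat > ba.py <<'E'
from h import *
import pickle
from scipy.optimize import least_squares
s,d,w,o=pickle.load(open("p7.pkl","rb"))
def S(p,of,k): return np.array([of[0]+(p[0]+.5)/k-.5,of[1]+(p[1]+.5)/k-.5])
R0=cv2.Rodrigues(o["tool_rot"])[0];P0=o["tool_pos"]
# obs: cam, pix, kind, coords, sigma
O=[]
c3=lambda x,y:S((x,y),(250,120),7); c4=lambda x,y:S((x,y),(280,220),7); w7=lambda x,y:S((x,y),(265,75),7)
s7=lambda x,y:S((x,y),(240,90),7); d7=lambda x,y:S((x,y),(270,190),7); w7d=lambda x,y:S((x,y),(280,140),3.8)
for cam,p,a in [(0,c3(165,418),(1,1)),(0,c3(480,260),(-1,1)),(1,c4(512,280),(1,-1)),(1,c4(143,385),(-1,-1)),(2,w7(210,178),(-1,-1)),(2,w7(510,178),(-1,1))]: O.append((cam,p,"screw",a,.4))
for cam,p,a in [(0,c3(520,265),(-1,1)),(0,c3(158,450),(1,1)),(0,c3(80,370),(1,-1)),(1,c4(80,298),(-1,1)),(1,c4(500,168),(1,1)),(1,c4(545,290),(1,-1)),(1,c4(130,412),(-1,-1)),(2,w7(127,77),(-1,-1)),(2,w7(593,75),(-1,1))]: O.append((cam,p,"base",a,.5))
for cam,p,a in [(0,c3(138,203),(1,0)),(0,c3(427,68),(-1,0)),(1,c4(475,102),(1,0)),(1,c4(150,195),(-1,0)),(2,w7(240,218),(-1,-11)),(2,w7(455,218),(-1,11))]: O.append((cam,p,"lip",a,.6))
for cam,p,a in [(1,d7(266,308),(-1,-12,0)),(1,d7(253,264),(-1,-12,30)),(0,s7(270,282),(1,12,0)),(0,s7(495,185),(-1,12,0)),(0,s7(490,105),(-1,12,30)),(2,w7(188,520),(-1,-12,30)),(2,w7(595,520),(-1,12,30))]: O.append((cam,p,"bar",a,.5))
def model(v):
    hx,hy,ha,sx,sy,zl,bx,by,bz,ba,cap=v[:11]
    cams=[]
    for i,im in enumerate((s,d,w)):
        e=v[11+6*i:17+6*i]; cams.append((np.array(im["rvec"]).ravel()+0,np.array(im["tvec"]).ravel()+e[:3],e[3:],im["mtx"]))
    r=[]
    rot=lambda a:np.array([[np.cos(a),-np.sin(a)],[np.sin(a),np.cos(a)]])
    for cam,p,k,a,sg in O:
        if k=="bar": X=np.r_[np.array([bx,by])+rot(ba)@[a[0]*cap,a[1]*1e-3],bz+a[2]*1e-3]
        elif k=="screw":X=np.r_[np.array([hx,hy])+rot(ha)@[a[0]*sx,a[1]*sy],.0085]
        elif k=="base":X=np.r_[np.array([hx,hy])+rot(ha)@[a[0]*.1,a[1]*.035],.008]
        else: X=np.r_[np.array([hx,hy])+rot(ha)@[a[0]*.0755,a[1]*1e-3],zl]
        rv,tv,dr,K=cams[cam]
        C=cv2.Rodrigues(dr)[0]@cv2.Rodrigues(rv)[0]@X+tv
        q=K@C;q=q[:2]/q[2]; r+=list((q-p)/sg)
    e=v[11:].reshape(3,6); r+=list((e[:,:3]/.0015).ravel())+list((e[:,3:]/.002).ravel())
    r+=[(bz-(P0[2]+.0225))/.003]
    return np.array(r)
v0=np.r_[.5455,-.19,.037,.09,.022,.108,.5455,-.188,.172,.037,.0565,np.zeros(18)]
f=least_squares(model,v0,loss="soft_l1",x_scale="jac")
J=f.jac;cov=np.linalg.pinv(J.T@J);sd=np.sqrt(np.diag(cov))
for n,a,b in zip("hx hy ha sx sy zl bx by bz ba cap".split(),f.x,sd): print(n,round(a,4),"+-",round(b,4))
print(f.x[11:].reshape(3,6).round(4)); print("resid",f.fun[:2*len(O)].reshape(-1,2).round(1).tolist())
print("TCP",P0)
E
python3 ba.py
```

```text
hx 0.5464 +- 0.0012
hy -0.1908 +- 0.0015
ha 0.0408 +- 0.0057
sx 0.0854 +- 0.0005
sy 0.0223 +- 0.0003
zl 0.1082 +- 0.0017
bx 0.5447 +- 0.0015
by -0.1864 +- 0.0016
bz 0.1734 +- 0.0013
ba 0.0408 +- 0.0115
cap 0.0554 +- 0.001
[[ 0.0005  0.0001  0.0003 -0.0001 -0.0001  0.0002]
 [ 0.0009 -0.0007  0.0002 -0.     -0.     -0.0015]
 [-0.0006 -0.0006  0.0002 -0.0011  0.0001  0.001 ]]
resid [[0.7, 1.6], [-0.0, 0.1], [-0.1, -0.8], [0.7, -0.6], [0.1, 0.0], [0.1, -0.3], [0.9, -0.8], [-0.5, 1.2], [-5.1, -0.6], [-1.8, -2.2], [-2.0, 1.5], [2.3, 0.6], [-2.4, 1.4], [-1.7, -0.9], [1.4, -0.8], [0.6, -0.2], [0.8, -1.1], [2.4, 0.6], [-0.8, 0.5], [-0.1, 3.2], [-0.1, 3.1], [-0.7, 0.5], [2.9, -0.8], [-0.1, -0.3], [-1.5, -1.7], [-0.2, 3.4], [0.4, 0.1], [-0.3, -0.3]]
TCP [ 0.54539528 -0.18609339  0.1487307 ]
```

Emit:
apply_moves:
  rows:
    - [-0.08,-0.22,0,0,0,0.02]
    - [-0.15,-0.45,0.5,0,0,0.03]
    - [-0.15,-0.45,1.2,0,0,0.03]
    - [-0.15,-0.45,2.2,0,0,0.03]
    - [-0.15,-0.45,3.2,0,0,0.03]
    - [-0.15,-0.45,4.2,0,0,0.03]
    - [-0.15,-0.45,4.9,0,0,0.03]
    - [-0.15,-0.45,5.2,0,0,0.03]
    - [-0.15,-0.45,5.2,0,0,0.03]
    - [-0.15,-0.45,5.2,0,0,0.03]

```text
t: 11.9
tool_pos: [0.5475, -0.1906, 0.0977]
tool_rot: [0.055, -3.138, 0.001]
contact_force: [-0.0, -0.2, -1.2]
opening: 0.0234
```

Run:
```python
from h import *
import pickle
w=ctrl.get_image("wrist");s=ctrl.get_image("scene");d=ctrl.get_image("side");o=ctrl.get_obs();pickle.dump((s,d,w,o),open("p8.pkl","wb"))
cv2.imwrite("pics/w8.png",w["color"]);crop(s,245,105,345,190,7,"s8.png");crop(d,280,200,380,285,7,"d8.png");crop(w,265,65,365,165,6,"w8c.png")
R=cv2.Rodrigues(o["tool_rot"])[0]
print(o["t"],o["opening"],o["tool_pos"],R.round(4).tolist(),o["contact_force"])
```

```text
12.05 0.02302845375998847 [ 0.5476011  -0.19062996  0.09798464] [[-0.9994, -0.035, -0.0022], [-0.035, 0.9994, -0.001], [0.0023, -0.0009, -1.0]] [-0.18561054  0.37187899 -0.60643604]
```

View pics/w8c.png

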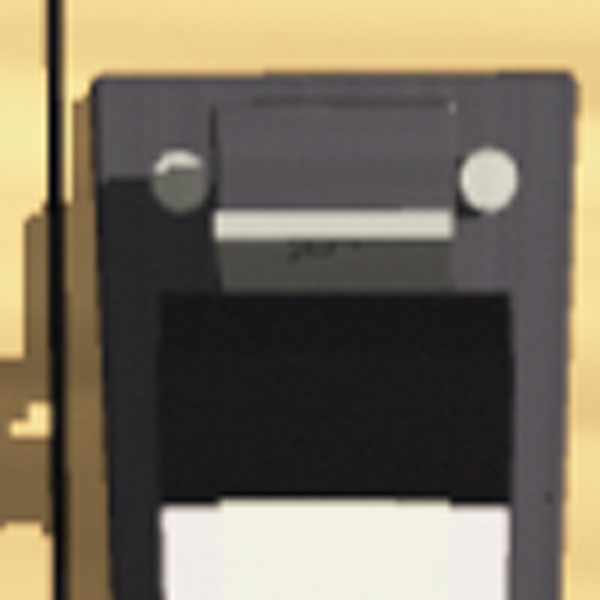

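View pics/s8.png

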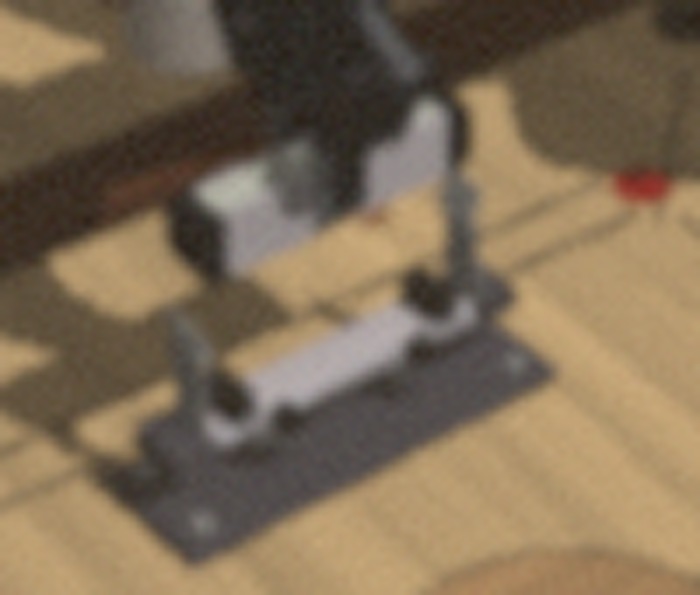

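View pics/d8.png

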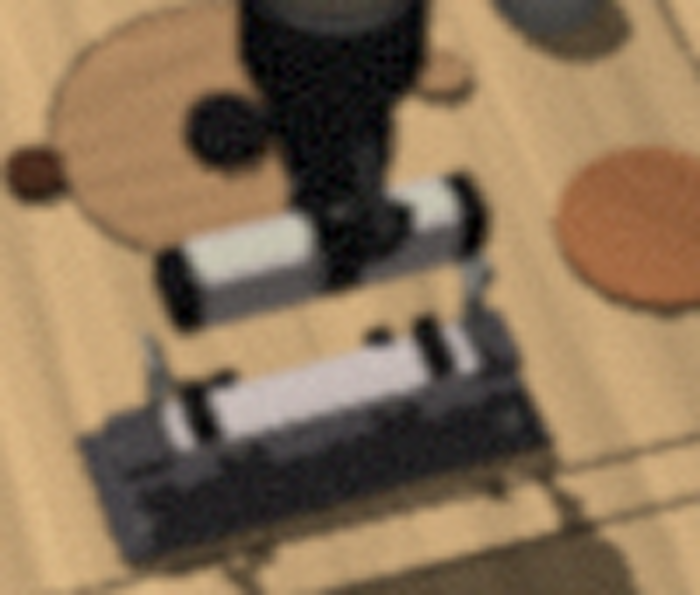

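Run:
```python
from h import *
import pickle
s,d,w,o=pickle.load(open("p8.pkl","rb"))
S=lambda x,y:(265+(x+.5)/6-.5,65+(y+.5)/6-.5)
l=onz(w,S(334,210),.1082);j=onz(w,S(335,503),o["tool_pos"][2]+.0245+.03);e=onz(w,S(335,295),o["tool_pos"][2]+.0245+.008);e2=onz(w,S(335,295),o["tool_pos"][2]+.0245+.0277);b=onz(w,S(336,76),.008)
print(l,j,e,e2,b)
def sc(im,hx,hy,ha,of):
    u=np.array([np.cos(ha),np.sin(ha)]);n=np.array([-u[1],u[0]])
    c=np.array([hx,hy]);z=o["tool_pos"][2]+.0245
    pts=[np.r_[c+u*.0755,.1082],np.r_[c-u*.0755,.1082],np.r_[c+u*.07,z+.018],np.r_[c-u*.07,z+.018]]
    return ((proj(im,pts)-of)*7).round(0).tolist()
print(sc(s,.5464,-.1908,.04,(245,105)));print(sc(d,.5464,-.1908,.04,(280,200)))
```

```text
[ 0.46905895 -0.19501717  0.1082    ] [ 0.49026388 -0.19417469  0.15248464] [ 0.47644804 -0.19466329  0.13048464] [ 0.4764655  -0.19465866  0.15018464] [ 0.44637188 -0.19559957  0.008     ]
[[171.0, 304.0], [461.0, 165.0], [177.0, 236.0], [451.0, 108.0]]
[[480.0, 246.0], [141.0, 338.0], [473.0, 200.0], [153.0, 286.0]]
```

Bar, lip and base are centred on one another in the wrist view (crop columns about 335 / 334 / 336). The bar's end and the base's end both put the x centre near 0.5465. Starting the careful descent.

Emit:
apply_moves:
  rows:
    - [0,0,0.5,0,0,0]
    - [0,0,1,0,0,0]
    - [0,0,1.5,0,0,0]
    - [0,0,2,0,0,0]
    - [0,0,2.3,0,0,0]
    - [0,0,2.5,0,0,0]
    - [0,0,2.6,0,0,0]
    - [0,0,2.6,0,0,0]
    - [0,0,2.6,0,0,0]

```text
t: 12.95
tool_pos: [0.5477, -0.1907, 0.0722]
tool_rot: [0.055, -3.139, 0.002]
contact_force: [-0.7, 0.4, -1.0]
opening: 0.0233
```

Run:
```python
from h import *
import pickle
w=ctrl.get_image("wrist");d=ctrl.get_image("side");s=ctrl.get_image("scene");o=ctrl.get_obs()
crop(d,280,200,380,285,7,"d9.png");crop(s,245,105,345,190,7,"s9.png");crop(w,265,65,365,165,6,"w9c.png")
print(o["t"],o["tool_pos"],o["tool_rot"],o["contact_force"])
```

```text
13.1 [ 0.54773009 -0.19069869  0.07227362] [ 5.50632530e-02 -3.13932758e+00  1.87254558e-03] [-0.18295278 -0.66783258 -1.78854471]
```

View pics/d9.png

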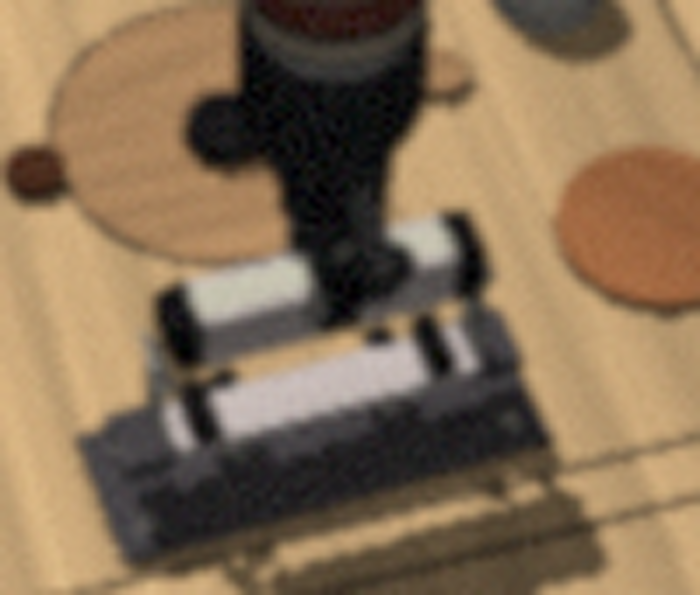

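View pics/s9.png

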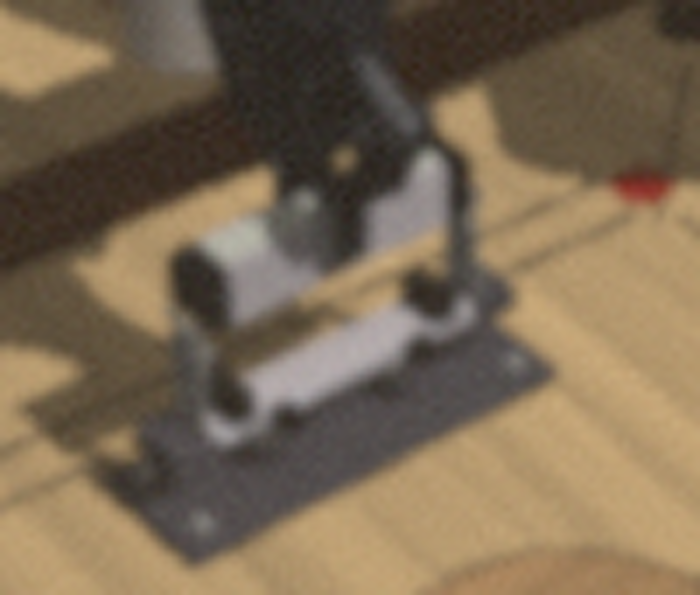

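View pics/w9c.png

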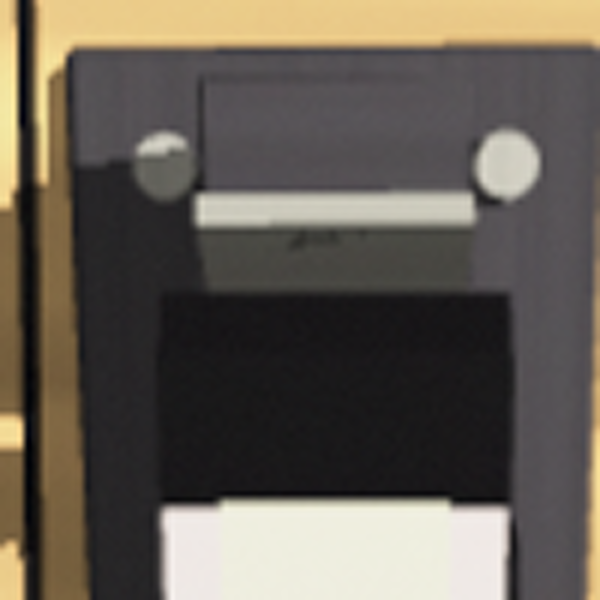

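Run:
```python
from h import *
w=ctrl.get_image("wrist");z=.0723+.0245
S=lambda x,y:(265+(x+.5)/6-.5,65+(y+.5)/6-.5)
print(onz(w,S(335,192),.1082),onz(w,S(335,227),.1075),onz(w,S(335,294),z+.0277),onz(w,S(335,294),z+.008),onz(w,S(325,48),.008))
```

```text
[ 0.46914304 -0.19508586  0.1082    ] [ 0.47164941 -0.19499849  0.1075    ] [ 0.47660562 -0.19481305  0.1245    ] [ 0.47659546 -0.19482698  0.1048    ] [ 0.44630828 -0.19723862  0.008     ]
```

Emit:
apply_moves:
  rows:
    - [0,0,0.15,0,0,0]
    - [0,0,0.3,0,0,0]
    - [0,0,0.45,0,0,0]
    - [0,0,0.55,0,0,0]
    - [0,0,0.65,0,0,0]
    - [0,0,0.65,0,0,0]

```text
t: 13.75
tool_pos: [0.5475, -0.1906, 0.0655]
tool_rot: [0.055, -3.139, 0.002]
contact_force: [0.2, -0.1, -1.5]
opening: 0.0231
```

Emit:
apply_moves:
  rows:
    - [0,0,0.05,0,0,0]
    - [0,0,0.1,0,0,0]
    - [0,0,0.15,0,0,0]
    - [0,0,0.2,0,0,0]
    - [0,0,0.2,0,0,0]

```text
t: 14.25
tool_pos: [0.5475, -0.1907, 0.0636]
tool_rot: [0.055, -3.139, 0.002]
contact_force: [-1.0, 0.2, -0.3]
opening: 0.0232
```

Emit:
apply_moves:
  rows:
    - [0,0,0.05,0,0,0]
    - [0,0,0.1,0,0,0]
    - [0,0,0.15,0,0,0]
    - [0,0,0.2,0,0,0]
    - [0,0,0.2,0,0,0]

```text
t: 14.75
tool_pos: [0.5477, -0.1908, 0.0618]
tool_rot: [0.055, -3.139, 0.002]
contact_force: [-0.8, -0.5, 2.2]
opening: 0.023
```

Emit:
apply_moves:
  rows:
    - [0,0,0.05,0,0,0]
    - [0,0,0.1,0,0,0]
    - [0,0,0.15,0,0,0]
    - [0,0,0.15,0,0,0]

```text
t: 15.15
tool_pos: [0.548, -0.191, 0.0606]
tool_rot: [0.055, -3.14, 0.003]
contact_force: [-1.3, 0.4, 4.1]
opening: 0.0229
```

Emit:
apply_moves:
  rows:
    - [0,0,0.05,0,0,0]
    - [0,0,0.1,0,0,0]
    - [0,0,0.15,0,0,0]
    - [0,0,0.15,0,0,0]

```text
t: 15.55
tool_pos: [0.5481, -0.1911, 0.0593]
tool_rot: [0.055, -3.14, 0.003]
contact_force: [-1.5, -0.8, 4.4]
opening: 0.0237
```

Emit:
apply_moves:
  rows:
    - [0,0,0.05,0,0,0]
    - [0,0,0.1,0,0,0]
    - [0,0,0.15,0,0,0]
    - [0,0,0.15,0,0,0]

```text
t: 15.95
tool_pos: [0.5483, -0.1913, 0.058]
tool_rot: [0.055, -3.14, 0.004]
contact_force: [-1.9, -0.1, 4.9]
opening: 0.0234
```

Emit:
apply_moves:
  rows:
    - [0.04,0.02,0.05,0,0,0]
    - [0.08,0.05,0.1,0,0,0]
    - [0.1,0.05,0.15,0,0,0]
    - [0.1,0.05,0.15,0,0,0]

```text
t: 16.35
tool_pos: [0.5479, -0.1912, 0.0573]
tool_rot: [-0.055, 3.14, -0.005]
contact_force: [-1.0, 0.4, 5.5]
opening: 0.023
```

Emit:
apply_moves:
  rows:
    - [0.01,0.02,0.05,0,0,0]
    - [0.03,0.03,0.1,0,0,0]
    - [0.03,0.03,0.15,0,0,0]
    - [0.03,0.03,0.15,0,0,0]

```text
t: 16.75
tool_pos: [0.5483, -0.1913, 0.0567]
tool_rot: [-0.055, 3.139, -0.006]
contact_force: [-1.2, 0.1, 7.0]
opening: 0.023
```

Emit:
apply_moves:
  rows:
    - [0.04,0.04,0.06,0,0,0]
    - [0.05,0.05,0.12,0,0,0]
    - [0.05,0.05,0.17,0,0,0]
    - [0.05,0.05,0.22,0,0,0]
    - [0.05,0.05,0.22,0,0,0]

```text
t: 17.25
tool_pos: [0.5479, -0.1911, 0.0545]
tool_rot: [-0.055, 3.138, -0.007]
contact_force: [-1.7, -0.6, 2.8]
opening: 0.0232
```

Run:
```python
from h import *
w=ctrl.get_image("wrist");d=ctrl.get_image("side");s=ctrl.get_image("scene");o=ctrl.get_obs()
crop(d,280,200,380,285,7,"d10.png");crop(s,245,105,345,190,7,"s10.png");crop(w,265,65,365,165,6,"w10c.png")
R=cv2.Rodrigues(o["tool_rot"])[0]
print(o["t"],o["tool_pos"],R[:,2],o["contact_force"],o["wrist_torque"])
```

```text
17.4 [ 0.54761276 -0.19094147  0.05411346] [ 0.00207499 -0.00421856 -0.99998895] [-0.47148871 -1.45094802  3.00416153] [-0.19458499  0.09734836  0.08790143]
```

View pics/w10c.png

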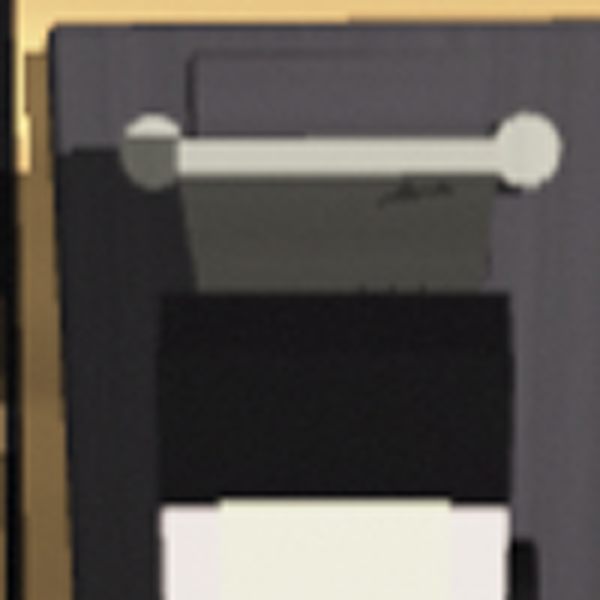

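View pics/s10.png

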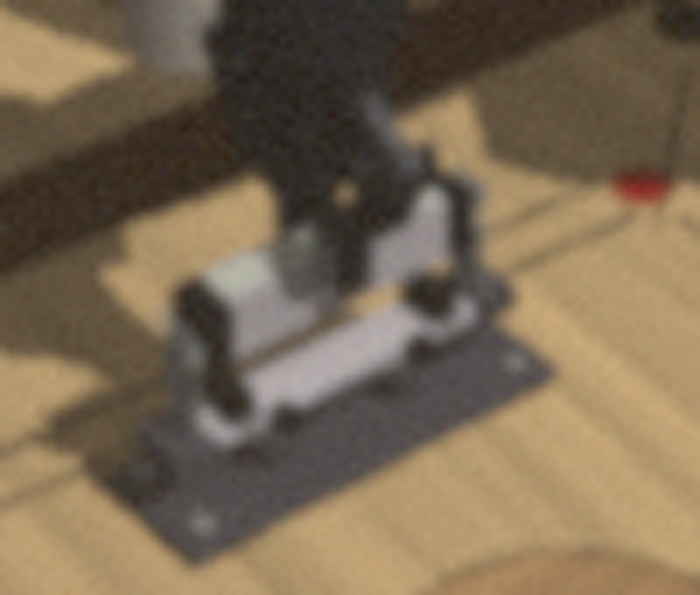

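Emit:
apply_moves:
  rows:
    - [0,0,0.1,0,0,0]
    - [0,0,0.2,0,0,0]
    - [0,0,0.3,0,0,0]
    - [0,0,0.4,0,0,0]
    - [0,0,0.5,0,0,0]
    - [0,0,0.6,0,0,0]
    - [0,0,0.6,0,0,0]

```text
t: 18.1
tool_pos: [0.5475, -0.1908, 0.0478]
tool_rot: [-0.055, 3.139, -0.006]
contact_force: [-0.9, 0.4, 1.8]
opening: 0.0232
```

Emit:
apply_moves:
  rows:
    - [0,0,0.1,0,0,0]
    - [0,0,0.2,0,0,0]
    - [0,0,0.3,0,0,0]
    - [0,0,0.4,0,0,0]
    - [0,0,0.5,0,0,0]
    - [0,0,0.6,0,0,0]
    - [0,0,0.6,0,0,0]

```text
t: 18.8
tool_pos: [0.5474, -0.1909, 0.0416]
tool_rot: [-0.055, 3.14, -0.006]
contact_force: [-0.0, -0.7, 1.3]
opening: 0.0235
```

Emit:
apply_moves:
  rows:
    - [0,0,0.05,0,0,0]
    - [0,0,0.1,0,0,0]
    - [0,0,0.15,0,0,0]
    - [0,0,0.2,0,0,0]
    - [0,0,0.25,0,0,0]
    - [0,0,0.25,0,0,0]

```text
t: 19.4
tool_pos: [0.5473, -0.1909, 0.039]
tool_rot: [-0.055, 3.14, -0.006]
contact_force: [0.8, -0.1, 1.5]
opening: 0.0235
```

Emit:
apply_moves:
  rows:
    - [0,0,0.04,0,0,0]
    - [0,0,0.08,0,0,0]
    - [0,0,0.12,0,0,0]
    - [0,0,0.12,0,0,0]

```text
t: 19.8
tool_pos: [0.5473, -0.1909, 0.0377]
tool_rot: [-0.055, 3.14, -0.006]
contact_force: [-0.1, 0.4, 1.6]
opening: 0.0232
```

Emit:
apply_moves:
  rows:
    - [0,0,0.04,0,0,0]
    - [0,0,0.08,0,0,0]
    - [0,0,0.08,0,0,0]

```text
t: 20.1
tool_pos: [0.5473, -0.1909, 0.0368]
tool_rot: [-0.055, 3.14, -0.006]
contact_force: [-0.4, -0.6, 2.5]
opening: 0.0226
```

Emit:
apply_moves:
  rows:
    - [0,0,0.04,0,0,0]
    - [0,0,0.08,0,0,0]
    - [0,0,0.08,0,0,0]

```text
t: 20.4
tool_pos: [0.5465, -0.1904, 0.0346]
tool_rot: [0.055, -3.141, 0.005]
contact_force: [0.7, -0.0, -3.6]
opening: 0.0233
```

Emit:
apply_moves:
  rows:
    - [0,0,0.03,0,0,0]
    - [0,0,0.06,0,0,0]
    - [0,0,0.06,0,0,0]

```text
t: 20.7
tool_pos: [0.5463, -0.1902, 0.0338]
tool_rot: [0.055, -3.14, 0.004]
contact_force: [0.1, 1.9, -1.1]
opening: 0.0231
```

Emit:
apply_moves:
  rows:
    - [0,0,0.03,0,0,0]
    - [0,0,0.06,0,0,0]
    - [0,0,0.06,0,0,0]

```text
t: 21.0
tool_pos: [0.5463, -0.1902, 0.0337]
tool_rot: [0.055, -3.14, 0.004]
contact_force: [-1.2, 1.4, 2.5]
opening: 0.0232
```

Run:
```python
from h import *
w=ctrl.get_image("wrist");d=ctrl.get_image("side");s=ctrl.get_image("scene");o=ctrl.get_obs()
crop(d,280,200,380,285,7,"d11.png");crop(s,245,105,345,190,7,"s11.png");crop(w,245,55,375,165,5,"w11c.png")
R=cv2.Rodrigues(o["tool_rot"])[0]
print(o["t"],o["tool_pos"],R[:,2],o["contact_force"],o["wrist_torque"])
```

```text
21.15 [ 0.54633849 -0.19022553  0.03360134] [-6.18482848e-04 -2.58707057e-03 -9.99996462e-01] [-1.69940592  1.8046523   4.05284188] [0.22925035 0.31014855 0.00043167]
```

View pics/w11c.png

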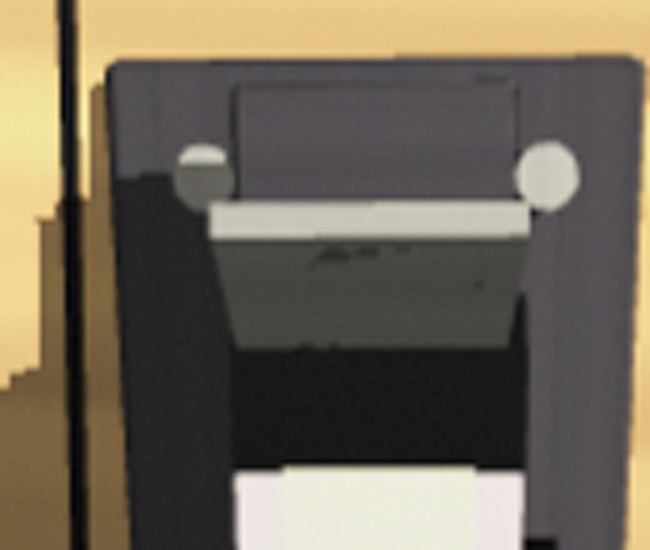

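View pics/s11.png

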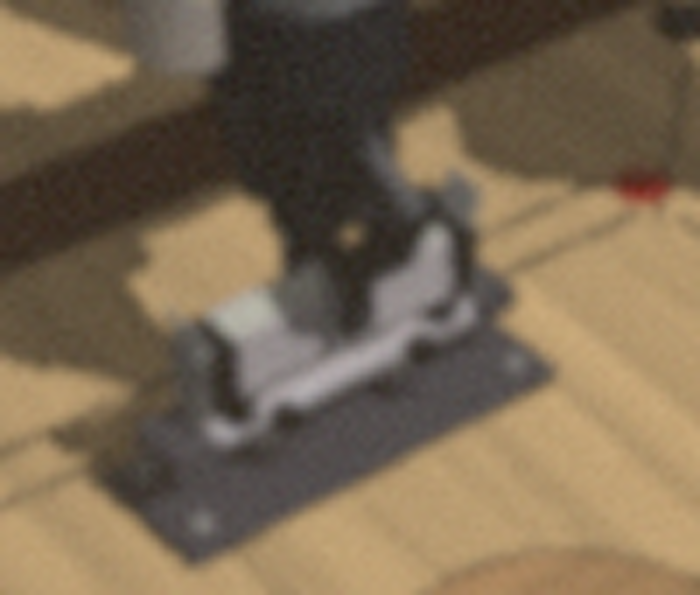

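View pics/d11.png

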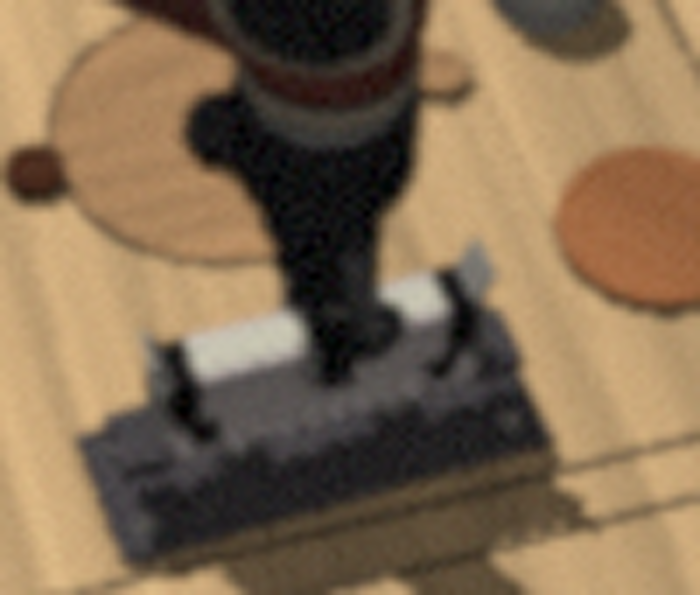

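Snap felt: force dropped to −3.6 N at z 0.0346, then rose to +2.5 and +4 N on the seat. The wrist view shows the −x clip nose over the end cap, and both clips look closed in the scene and side views. Releasing.

Emit:
apply_moves:
  rows:
    - [0,0,0,0,0,0]
    - [0,0,0,0,0,0]
    - [0,0,0,0,0,0]
    - [0,0,0,0,0,0]
    - [0,0,0,0,0,0]
    - [0,0,0,0,0,0]
    - [0,0,0,0,0,0]
  grip: 0

```text
t: 21.85
tool_pos: [0.5464, -0.1902, 0.0336]
tool_rot: [0.055, -3.14, 0.004]
contact_force: [0.2, 0.4, 1.1]
opening: 0.0853
```

Emit:
apply_moves:
  rows:
    - [0,0,-0.3,0,0,0]
    - [0,0,-1,0,0,0]
    - [0,0,-2.5,0,0,0]
    - [0,0,-5,0,0,0]
    - [0,0,-8,0,0,0]
    - [0,0,-11,0,0,0]
    - [0,0,-13,0,0,0]
    - [0,0,-14,0,0,0]
    - [0,0,-14,0,0,0]
    - [0,0,-14,0,0,0]

```text
t: 22.85
tool_pos: [0.546, -0.1897, 0.1729]
tool_rot: [0.055, -3.14, 0.003]
contact_force: [-0.1, 0.9, 0.1]
opening: 0.0855
```

Run:
```python
from h import *
w=ctrl.get_image("wrist");d=ctrl.get_image("side");s=ctrl.get_image("scene");o=ctrl.get_obs()
crop(d,280,200,380,285,7,"d12.png");crop(s,245,105,345,190,7,"s12.png");crop(w,265,75,375,345,2.9,"w12.png");cv2.imwrite("pics/sc12.png",s["color"])
print(o["t"],o["tool_pos"],o["opening"],o["contact_force"])
```

```text
23.0 [ 0.5455069  -0.18942561  0.17170688] 0.08540229138483545 [-0.4074711  -0.34767295 -0.33836698]
```

View pics/w12.png

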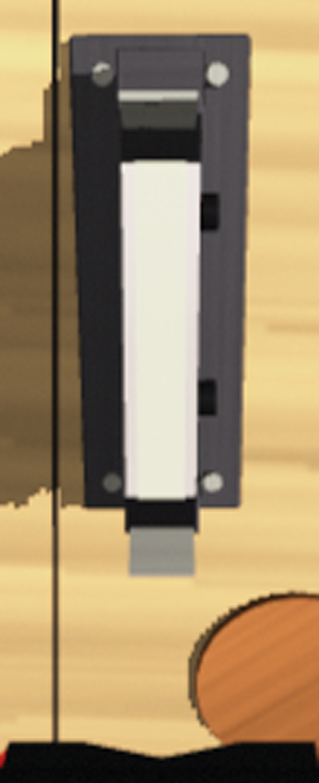

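View pics/s12.png

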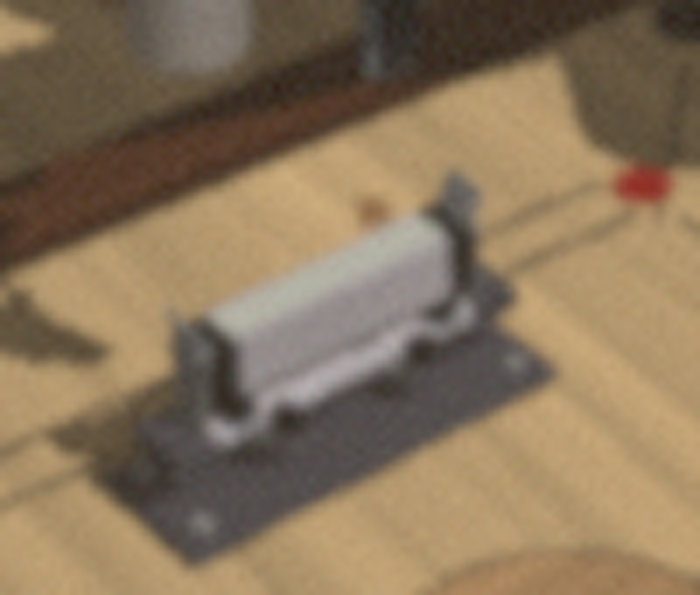

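View pics/d12.png

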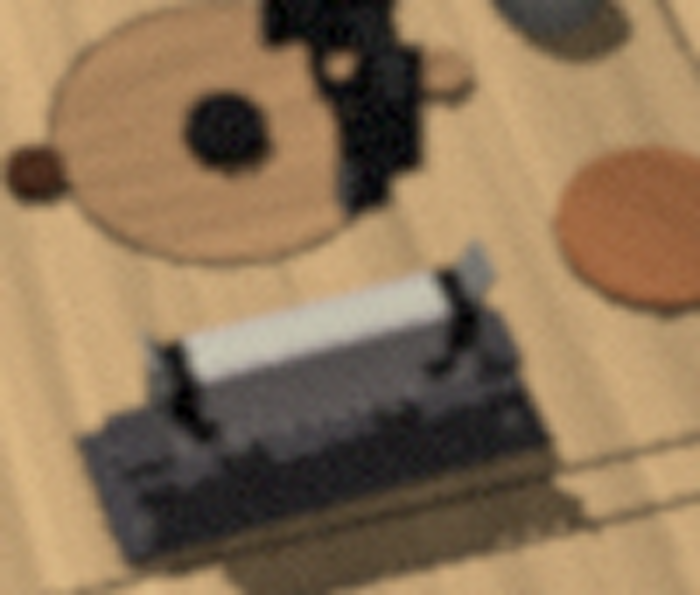

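View pics/sc12.png

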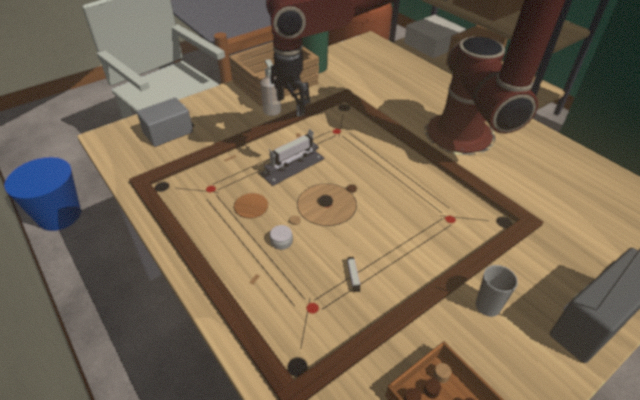

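Run:
```python
from h import *
w=ctrl.get_image("wrist")
S=lambda x,y:(265+(x+.5)/2.9-.5,75+(y+.5)/2.9-.5)
ang=lambda a,b:np.degrees(np.arctan2(*(b-a)[[1,0]]))
zb=.0622
b1,b2=onz(w,S(160.5,160),zb+.03),onz(w,S(161.5,498),zb+.03);print("bar",(b1+b2)/2,np.linalg.norm(b1-b2),ang(b1,b2))
h1=(onz(w,S(70,37),.008)+onz(w,S(249,37),.008))/2;h2=(onz(w,S(86,507),.008)+onz(w,S(240,507),.008))/2
print("base",(h1+h2)/2,np.linalg.norm(h1-h2),ang(h1,h2))
l1,l2=onz(w,S(159,92),zb+.046),onz(w,S(162,576),zb+.046);print("lips",(l1+l2)/2,np.linalg.norm(l1-l2),ang(l1,l2))
```

```text
bar [ 0.5426841  -0.19140366  0.0922    ] 0.11012135453559391 2.155490063173052
base [ 0.5445346  -0.19130413  0.008     ] 0.19664912577115579 2.417608099185802
lips [ 0.54312403 -0.19148791  0.1082    ] 0.14880943341500275 2.325362826858869
```

```bash
python3 -c "
from station import ctrl
print(ctrl.finish_job())"
```

```text
the job is handed in; nothing more can be done
None
```

The larger light bar is snapped into the holder and released, with the arm lifted clear. I handed the job in at about 23 s of the 69 s allowed. The system gives no verdict, so these are my own checks.

**What happened**
- **First grasp missed:** the fingers closed above the bar because the real fingertips sit about 27 mm short of the reported TCP. I measured that offset in the camera images and corrected for it; the second grasp held.
- **Insertion:** I centred the bar over the holder and pressed it down in small steps. The highest push I read was about 7 N, while the clips were spreading. I read the force only at the end of each short move, so brief peaks between readings were not seen.
- **Snap and seat:** the force dropped to −3.6 N as the clips snapped, then rose to about +4 N on the pads, where I stopped.

**Last checks after release**
- **Centring:** the bar's centre is within about 2 mm of the base's centre.
- **Alignment:** it is parallel to the holder within about 0.3°. Level was judged only by eye.
- **Clips:** the lips are 148.8 mm apart, against 149 mm when fully in. Both noses appear over the end caps.
- **Other objects:** in the final scene image nothing else looks moved. I did not measure their positions.
- **Disagreement:** early on, the two fixed cameras and the wrist camera differed by 3–5 mm on where the holder was. I settled it with a joint fit of all three views, plus closer wrist views just before pressing.

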